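# Clear the magnet console and set its field dial

## Task

A brass waveguide section has been left lying across the guard rails of the control console: lay it in the two notches of its stand, without dropping it. Then unlock the console with the long bar-shaped key, turn the large dial until its white pointer line points at the raised metal marker beside the scale, and store the setting with the round key. Leave the square key, the small trim knob and everything else on the bench alone, and let go of everything.

Things in the scene. Friction and masses are not known exactly. Their poses are not given: they have to be found in the camera images.
- console: Fixed flat console 290 mm (x) by 164 mm (y), level panel 50 mm above the bench. Origin: centre of its underside; z up, +x from the keys to the large dial. Keys in a row at x = -105, y = -42, 0, +42 mm (order varies), trim knob at x = -22, large dial's axis at x = +75, both y = 0. Two rails along x, 270 mm long, at y = +-68 mm, 12 mm wide, tops 110 mm above the bench.
- waveguide: Loose brass part, about 0.3 kg: straight tube 190 mm long (x), 25 wide (y), 15 high (z), with a 44 mm square flange 8 mm thick at each end. Origin at its centre. It starts across both rails, over the panel, flanges outside the rails, origin 117.5 mm above the bench. Either end may go either way in the stand.
- stand: Fixed holder left or right of the console: white supports at x = +-50 mm, each 12 mm thick, 60 wide, with a notch open upward, floor 46 mm above the bench, widening from 31 to 45 mm at its top (73 mm up). Origin: centre of the base's underside; x runs through both notches. The tube rests in both, along x, centred, its origin then 53.5 mm above the bench.
- dial_grip (a point): Point on the vertical axis of the large dial, 36 mm above the panel: a height to pinch its bar. Black skirt 72 mm across (top 10 mm above the panel) with an upright bar 16 mm wide, 56 long plus a 7 mm wide nose at the pointer end, its top 44 mm above the panel. The bar lies along the line to dial_tip. Friction 0.05 N m; it stays where it is left.
- dial_tip (a point): Pointer end of the large dial's bar, 36 mm from the axis, same height as dial_grip; its x axis points outward along the pointer. A white line on top of the bar runs to it.
- dial (a joint): Angle of the large dial, 0 to 4.71 rad, growing as it turns clockwise seen from above. At 0 the pointer stands at +135 degrees from the console's x (counter-clockwise from above). It starts between 0.1 and 1.1.
- marker: Raised aluminium fin fixed on the panel at the rim of the dial's scale, 18 mm long radially (43 to 61 mm from the dial's axis), 6 mm wide, 10 mm high. Origin: on the dial's axis at panel height; the fin lies along its +x, which is the direction the dial's pointer must have.
- marker_line (a point): Point 36 mm from the dial's axis in the fin's direction, at the height of dial_tip: where dial_tip must come (within 4 mm).
- key_long_top (a point): Centre of the top of the long key, a grey bar 40 x 14 mm, long side along the console's x. Keys stand 22 mm above the panel, go 6 mm straight down against a spring (1.5 N to start, 5 N fully down) and count as pressed beyond 4 mm. All have alike black housings 46 x 36 mm.
- key_long (a joint): Travel of the long key, 0 (up) to 0.006 m (fully down).
- key_round_top (a point): Centre of the top of the round key, grey, 28 mm across; works as the long key.
- key_round (a joint): Travel of the round key, 0 to 0.006 m.
- key_square_top (a point): Centre of the top of the square key, grey, 26 mm square; not to be pressed.
- key_square (a joint): Travel of the square key, 0 to 0.006 m.
- trim_mark (a point): Outer end of the white mark on top of the small black trim knob (28 mm across, 24 mm high), 10 mm from its axis; not to be turned.
- fittings: Fixed grey tray of fittings, 150 x 85 mm, up to 60 mm high, on the side of the console opposite to the stand. Origin: centre of its underside.
- bottle: Bystander: amber bottle, 60 mm across, 150 mm tall, standing. Loose; not to be moved.
- jar: Bystander: white jar, 64 mm across, 90 mm tall, standing. Loose; not to be moved.
- driver: Bystander: screwdriver lying on the bench. Loose; not to be moved.
- wrench: Bystander: wrench lying on the bench. Loose; not to be moved.
- mug: Bystander: white mug, 76 mm across, 90 mm tall. Loose; not to be moved.
- elbow: Bystander: brass waveguide elbow with two 42 mm square flanges, about 85 x 80 mm, 42 mm tall. Loose; not to be moved.
- spool: Bystander: steel cylinder, 60 mm across, 50 mm tall. Loose; not to be moved.
Mind the look-alikes: they are no part of the job. What is shaped like the stand but blue is not meant.

How it is judged:
On the way, in this order (a step that is already met when the one before it is completed fails the run):
1. the waveguide lies in both notches of the stand, released (x of waveguide in the frame of stand between -0.03 and 0.03 m and y of waveguide in the frame of stand between -0.008 and 0.008 m and z of waveguide in the frame of stand between 0.05 and 0.0565 m and angle between the x axis of waveguide and the x axis of stand, either way round below 0.12 rad and angle between waveguide's own z axis and vertical below 0.08 rad and contact force between waveguide and the fingers below 0.3 N), for 0.2 s.
2. the long key is pressed (value of joint key_long above 0.004 m), for 0.02 s.
3. the dial's pointer stands at the marker (distance between dial_tip and marker_line below 0.004 m and velocity of joint dial between -0.05 and 0.05 rad/s), for 0.2 s.
4. the round key is pressed (value of joint key_round above 0.004 m), for 0.02 s.
At the end, for the whole second after the job is handed in: The waveguide rests in both notches of the stand (centre within 30 mm along and 8 mm across, length within 0.12 rad of the stand's x, level within 0.08 rad), the dial's pointer tip is within 4 mm of marker_line and still, and all keys are up (all of step 3 and x of waveguide in the frame of stand between -0.03 and 0.03 m and y of waveguide in the frame of stand between -0.008 and 0.008 m and z of waveguide in the frame of stand between 0.05 and 0.0565 m and angle between the x axis of waveguide and the x axis of stand, either way round below 0.12 rad and angle between waveguide's own z axis and vertical below 0.08 rad and linear speed of waveguide below 0.02 m/s and value of joint each of key_long, key_round, key_square below 0.002 m); the robot touches nothing.
It fails at once if the square key is pressed (value of joint key_square above 0.003 m).
It fails at once if the waveguide is dropped (its centre below 40 mm, or tipped by more than 0.7 rad) (height (world z) of waveguide below 0.04 m or angle between waveguide's own z axis and vertical above 0.7 rad).
It fails at once if the round key is pressed while the dial's pointer is more than 10 mm from the marker (value of joint key_round above 0.004 m and distance between dial_tip and marker_line above 0.01 m).
It fails at once if the small trim knob is turned (its mark moves more than 4 mm) (distance of trim_mark from where it was at the start of the episode above 0.004 m).
It fails at once if a loose bystander is moved more than 30 mm (distance of any of bottle, jar, driver, wrench, mug, elbow, spool from where it was at the start of the episode above 0.03 m).
It also fails if it takes over 72 s, if anything falls off the work surface, if the arm or the gripper's body presses on something with over 40 N, if the wrist force passes 120 N, or if a joint passes its speed limit or range.

## Robot

A 7-joint arm with a two-finger parallel gripper is mounted at the origin on the work surface. World frame = base frame: x ahead of the robot, y to its left, z up, the work surface at z = 0. Lengths are in m, angles in rad, forces in N, time in s.
With the tool pointing down it reaches from about 0.4 to 0.875 m from the base axis. Payload 19.3 kg.
Tool frame: the origin (TCP) lies between the finger pads; the fingertips stand ahead of it and the grasp point (between the pads) lies 8 mm behind it (bot.tip_extent is the x of the fingertips in the tool frame, in m); x points along the fingers, y is the direction in which the jaws open and shut, and the axes are right-handed (so a half turn about x gives the same grasp; the last joint's range is limited). The gripper opens to 85 mm and grips with 20 to 120 N. Pads are 22 mm wide; open, the fingers measure 114 mm over their backs; the gripper's body (76 mm by 85 mm) begins 54 mm behind the grasp point. The pads swing forward as they close: fully open they stand 13 mm farther back than shut.
Start: joints at [1.197, 0.521, -0.036, 1.599, 0.021, 1.021, -0.113], TCP at [0.187, -0.596, 0.206] pointing down, gripper open.
Joint ranges: [-2.91, 2.91], [-0.3, 2.13], [-1.5, 1.42], [0.17, 2.43], [-1.26, 4.41], [0.16, 1.93], [-2.52, 2.52]. Speed limits (rad/s): [1.89, 1.89, 2.39, 2.39, 3.01, 3.01, 3.01].

## Interface

Orientations are given as [roll, pitch, yaw] about the fixed x, y, z axes, in that order (R = Rz(yaw) Ry(pitch) Rx(roll)).
In Python, from workcell import observe, grab_frame, camera_info, bot, nets gives the robot as it stands.
- The arm moves only by the tool jog_arm, never from a script. Its argument "commands" is a list of rows, each a list of 6 numbers: the shift along the tool's x, y, z in mm, then the turn, a rotation vector about the tool's x, y, z in rad. A call has 1 to 20 rows; each row shifts and turns the pose as measured when the row begins, along the tool's axes as they then stand; what a row does not reach is not made up. A row lasts 1/10 s, in which the tool goes at most 50 mm and 8.59 degrees, less where a joint would pass 70% of its speed; a pose out of reach is approached as far as the arm can. A call is refused whole if a number of a shift passes 50 or a number of a turn 0.15, either way. A call with a gripper value outside its range is refused whole. "gripper" is the closure in counts, from 0 (fully open) to 255 (shut), set as the call begins (left out, the last holds). The fingers move at their own pace and stop on an object; "newtons" is the grip in N (left out, the last holds). Time passes only in rows, so rows that do not move let the fingers close. It gives the time, the measured TCP pose, the force and the opening at its end, in the units of the state.
- observe(): the state, without advancing time (a new reading comes with each control period).
- grab_frame(name): name is "side" or "top" or "wrist"; returns the picture (420x560x3 uint8, red, green, blue); there is no depth.
- camera_info(name): a dict with "fov_y" (degrees; the focal length in pixels is half the picture's height over the tangent of half this angle, whatever the lens; pixels are square), "cx", "cy" (the principal point, pixels), "distortion" ([k1, k2, p1, p2, k3] as OpenCV has them; the pictures are not rectified), "R" (3x3) and "t" (3): a world point X has camera coordinates R X + t; the wrist camera has in their place "tool_from_camera" (4x4, takes a point from camera to tool coordinates, whose origin is the TCP and whose axes are the tool frame's). Camera axes: x right, y down, z forward; pixel columns grow to the right and rows downward; lengths in m; the calibration is good to about 2 mm. A picture is of the moment at which its call begins: read the wrist's pose just before it. camera_info takes no time and is no camera call.
- bot.job_done(): hands the job in, once; it reports no verdict.
Trained networks look in the newest picture that a camera, given by its name, has taken for a name from the list of things; names that differ only in an ending like _2 or _b are one class to them, and where a whole thing is asked for, a point or a joint stands for the part that bears it (a point fixed in the world has none). Each returns a list of dicts, best first, with "p" (0 to 1); they miss things now and then, are a little off and sometimes report something else, mostly with a low value. They report only what shows in the picture. A call takes as long as a camera call. They do not tell look-alikes from the thing itself.
- nets.find_in(camera, name): "rect" ([left, top, right, bottom] in pixels, round what is visible of it).
- nets.silhouettes(camera, name): "mask" (420x560 bool, what is visible of it) and "rect" ([left, top, right, bottom] in pixels, round what is visible of it).
- nets.pinpoint(camera, name): "location" ([column, row] in pixels: a listed point, or the origin of a listed thing).
The state is a dict: "clock": time; "qpos": joint angles; "qd": joint speeds; "joint_efforts": joint torques, N m; "position": TCP position; "tool_rot": TCP orientation; "force": force on the tool from outside, world axes, zero at the start; "moment": the same for the moment, N m; "grip_width": finger opening in m.
Only numpy, scipy, OpenCV 4.12 (cv2) and the standard library are available. Lean on these libraries where they do the work, as an engineer would, in place of code of your own. Each camera call takes 0.05 s, during which the arm holds its last target.

## Working session

There is one attempt and no reset: what is moved stays moved. The work goes in short steps, Python scripts to look and compute and a tool call to move; the robot and the scene stay as the last step left them, time stands still between calls to the robot, and variables do not carry over. Pictures are saved under pics/ and viewed, and the job is handed in when it is done.

Besides the shell and the picture viewer there is one more tool, called as name(argument=value, ...) on one line, values as JSON. jog_arm: Moves the arm, as the interface text tells. Its arguments: {"type":"object","properties":{"commands":{"type":"array","items":{"type":"array","items":{"type":"number"}}},"gripper":{"type":"number"},"newtons":{"type":"number"}},"required":["commands"]}

```bash
mkdir -p pics; ls
python3 - <<'E'
from workcell import observe, grab_frame, camera_info, bot, nets
import cv2, numpy as np
s=observe(); print({k:np.round(v,3).tolist() for k,v in s.items()}, bot.tip_extent)
for n in ["side","top","wrist"]:
    f=grab_frame(n); cv2.imwrite(f"pics/{n}0.png",f[:,:,::-1]); print(n,camera_info(n))
E
```

```text
pics
{'clock': 0.0, 'qpos': [1.197, 0.522, -0.036, 1.6, 0.021, 1.021, -0.113], 'qd': [-0.001, 0.001, 0.002, 0.0, -0.002, 0.001, -0.001], 'joint_efforts': [-0.003, -92.716, 1.979, -36.995, 0.018, 0.008, 0.0], 'position': [0.187, -0.596, 0.206], 'tool_rot': [-1.506, 1.57, 1.94], 'force': [0.073, -1.078, 0.284], 'moment': [0.015, -0.001, -0.02], 'grip_width': 0.085} 0.011
side {'fov_y': 48.323475834745324, 'cx': 278.85836981077324, 'cy': 212.5442338444646, 'distortion': array([-0.09805709,  0.        ,  0.        ,  0.        ,  0.        ]), 'R': array([[ 0.9952557 , -0.09710239,  0.00610061],
       [-0.04991058, -0.56337353, -0.8246934 ],
       [ 0.08351662,  0.82047632, -0.56554715]]), 't': array([-0.51991518,  0.14233354,  1.41130279])}
top {'fov_y': 45.81715697178963, 'cx': 282.1016315986329, 'cy': 217.2707148093536, 'distortion': array([0.03878652, 0.        , 0.        , 0.        , 0.        ]), 'R': array([[-0.00188386, -0.99997237, -0.00719157],
       [-0.99175249,  0.00278991, -0.1281375 ],
       [ 0.12815403,  0.00689086, -0.99173034]]), 't': array([0.04548666, 0.52851296, 1.49026607])}
wrist {'fov_y': 60.092740188767166, 'cx': 276.8115055979808, 'cy': 217.22683650906868, 'distortion': array([-0.08489711,  0.        ,  0.        ,  0.        ,  0.        ]), 'tool_from_camera': array([[ 2.51205323e-04, -2.98996643e-01,  9.54254130e-01,
        -1.69146321e-01],
       [ 9.99999622e-01,  8.68897306e-04,  9.00404744e-06,
         7.93593354e-04],
       [-8.31841023e-04,  9.54253767e-01,  2.98996748e-01,
        -7.58734157e-02],
       [ 0.00000000e+00,  0.00000000e+00,  0.00000000e+00,
         1.00000000e+00]])}
```

View pics/top0.png

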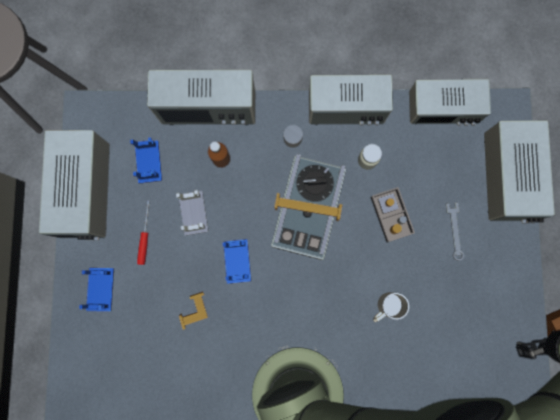

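View pics/side0.png

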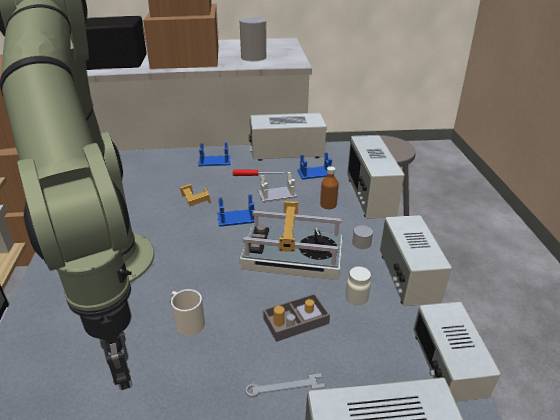

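```bash
cat > h.py <<'E'
from workcell import observe, grab_frame, camera_info, bot, nets
import cv2, numpy as np
from scipy.spatial.transform import Rotation as Ro
def K(ci): 
    f=210/np.tan(np.radians(ci["fov_y"]/2)); return np.array([[f,0,ci["cx"]],[0,f,ci["cy"]],[0,0,1.]])
def Rt(n,s=None):
    ci=camera_info(n)
    if n!="wrist": return ci["R"],ci["t"],ci
    s=s or observe(); T=np.eye(4); T[:3,:3]=Ro.from_euler('xyz',s["tool_rot"]).as_matrix(); T[:3,3]=s["position"]
    M=np.linalg.inv(T@ci["tool_from_camera"]); return M[:3,:3],M[:3,3],ci
def proj(n,X,s=None):
    R,t,ci=Rt(n,s); X=np.atleast_2d(np.array(X,float))
    return cv2.projectPoints(X,cv2.Rodrigues(R)[0],t,K(ci),ci["distortion"])[0].reshape(-1,2)
def back(n,uv,z,s=None):
    R,t,ci=Rt(n,s); uv=np.atleast_2d(np.array(uv,float))
    p=cv2.undistortPoints(uv.reshape(-1,1,2),K(ci),ci["distortion"]).reshape(-1,2)
    d=np.c_[p,np.ones(len(p))]@R; c=-R.T@t; return c+d*((z-c[2])/d[:,2])[:,None]
E
python3 - <<'E'
from h import *
for n in ["top","side"]:
    for nm in ["console","waveguide","stand","dial_grip","dial_tip","marker","key_long_top","key_round_top","key_square_top","trim_mark","fittings","marker_line"]:
        r=nets.pinpoint(n,nm); print(n,nm,[(np.round(x["location"],1).tolist(),round(x["p"],2)) for x in r[:4]])
print(observe()["clock"])
E
```

```text
top console [([304.7, 206.0], 0.66)]
top waveguide [([305.9, 211.2], 0.64)]
top stand [([145.7, 164.9], 0.97), ([237.1, 263.2], 0.77), ([101.1, 288.2], 0.61), ([194.4, 213.8], 0.56)]
top dial_grip [([315.1, 180.8], 0.91), ([455.8, 229.1], 0.74)]
top dial_tip [([305.7, 181.8], 0.59)]
top marker []
top key_long_top [([297.7, 241.5], 0.49)]
top key_round_top [([286.3, 233.6], 0.56), ([311.1, 209.8], 0.37)]
top key_square_top [([196.4, 215.2], 0.45), ([315.7, 238.7], 0.41)]
top trim_mark [([395.4, 214.0], 0.65), ([310.6, 209.2], 0.53)]
top fittings [([392.8, 215.2], 0.55)]
top marker_line []
side console [([293.8, 254.5], 0.97)]
side waveguide [([286.7, 226.4], 0.66), ([313.9, 234.4], 0.6)]
side stand [([314.0, 171.9], 0.93), ([237.2, 214.3], 0.89), ([277.9, 194.8], 0.78)]
side dial_grip [([318.7, 232.4], 0.78), ([262.3, 226.9], 0.34)]
side dial_tip [([314.2, 228.4], 0.72), ([262.7, 227.4], 0.5)]
side marker []
side key_long_top [([190.3, 326.0], 0.51), ([257.9, 236.7], 0.48)]
side key_round_top [([264.3, 227.0], 0.57)]
side key_square_top [([253.9, 241.2], 0.53)]
side trim_mark []
side fittings [([293.7, 319.4], 0.78)]
side marker_line []
1.35
```

Run:
```python
import cv2
f=cv2.imread("pics/top0.png"); cv2.imwrite("pics/topc.png",cv2.resize(f[140:275,170:370],None,fx=4,fy=4,interpolation=cv2.INTER_CUBIC))
f=cv2.imread("pics/side0.png"); cv2.imwrite("pics/sidec.png",cv2.resize(f[160:290,200:400],None,fx=4,fy=4,interpolation=cv2.INTER_CUBIC))
```

```text
(no output)
```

View pics/topc.png

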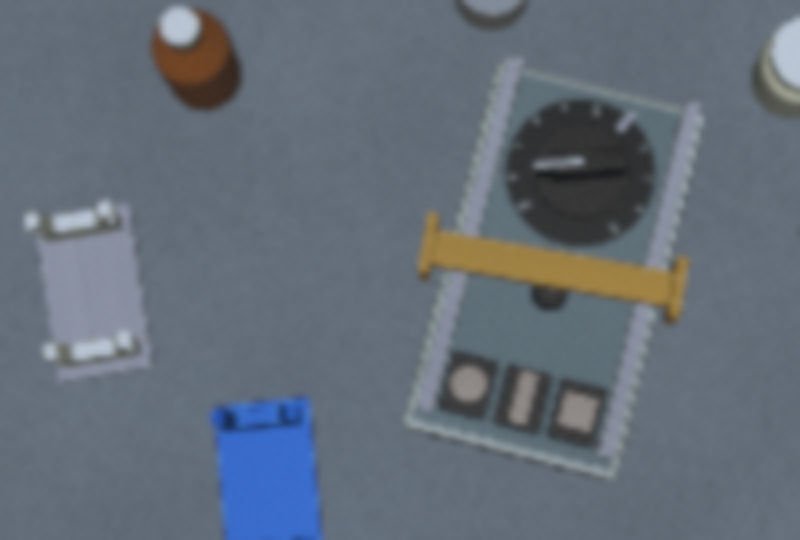

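View pics/sidec.png

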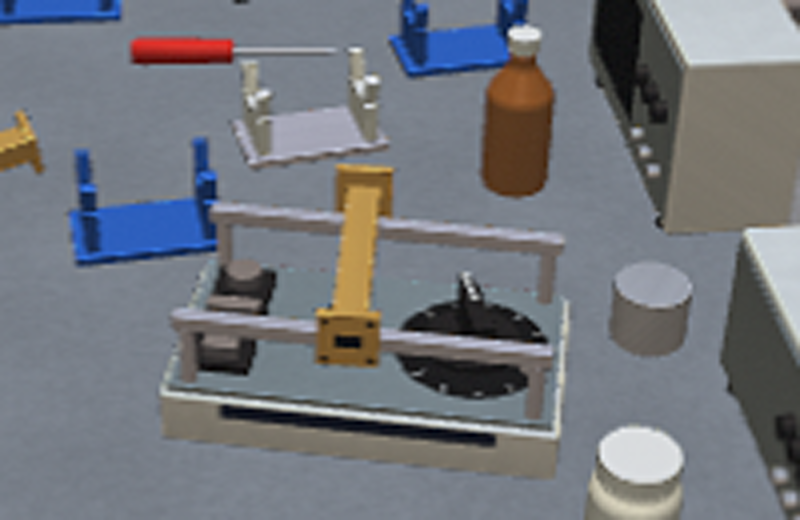

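Run:
```python
from h import *
c=lambda *p:[(170+x/4,140+y/4) for x,y in p]
r=back("top",c((512,65),(425,408),(695,110),(608,455)),.11); print("rail ends LT LB RT RB",r.round(4).tolist())
print("centre",r.mean(0).round(4),"yaws",[np.degrees(np.arctan2(*(r[a]-r[b])[[1,0]])).round(1) for a,b in((0,1),(2,3))])
w=back("top",c((428,245),(679,290)),.1175);print("wg",w.round(4).tolist(),w.mean(0).round(4),np.degrees(np.arctan2(*(w[0]-w[1])[[1,0]])), np.linalg.norm(w[0]-w[1]))
s=back("top",c((32,220),(107,208),(50,350),(125,338)),.073);print("stand",s.round(4).tolist(),s.mean(0).round(4))
print("dial",back("top",c((580,172)),.06), "grip",back("top",[(315.1,180.8)],.086),"tip",back("top",c((535,165)),.094))
print("mk",back("top",c((627,120)),.06), 'stand o',back("top",[(194.4,213.8)],0),back("side",[(277.9,194.8)],0),'cons',back("side",[(293.8,254.5)],0))
print('keys',back("top",c((468,383),(524,398),(578,410)),.072).round(3).tolist())
print(back("top",[(219,150),(293,135),(371,155)],.09).round(3))
```

```text
rail ends LT LB RT RB [[0.7007, -0.0037, 0.11], [0.4467, 0.0608, 0.11], [0.6662, -0.1382, 0.11], [0.4124, -0.0711, 0.11]]
centre [ 0.5565 -0.038   0.11  ] yaws [np.float64(-14.2), np.float64(-14.8)]
wg [[0.5649, 0.0584, 0.1175], [0.5313, -0.1234, 0.1175]] [ 0.5481 -0.0325  0.1175] 79.53550437887444 0.18494574422873444
stand [[0.592, 0.3567, 0.073], [0.601, 0.3006, 0.073], [0.4937, 0.3409, 0.073], [0.5025, 0.2853, 0.073]] [0.5473 0.3209 0.073 ]
dial [[ 0.63004107 -0.05613833  0.06      ]] grip [[ 0.6315329  -0.05493118  0.086     ]] tip [[ 0.62866134 -0.02072079  0.094     ]]
mk [[ 0.67021031 -0.09233077  0.06      ]] stand o [[0.54479687 0.31985899 0.        ]] [[0.55004043 0.31962702 0.        ]] cons [[ 5.65953618e-01 -2.63108132e-02 -1.11022302e-16]]
keys [[0.468, 0.03, 0.072], [0.457, -0.012, 0.072], [0.448, -0.052, 0.072]]
[[ 0.726  0.233  0.09 ]
 [ 0.771  0.011  0.09 ]
 [ 0.709 -0.223  0.09 ]]
```

```bash
cat >> h.py <<'E'
def plan(pos,jawdeg):
    s=observe(); R=Ro.from_euler('xyz',s["tool_rot"]).as_matrix()
    out=[]
    for jd in (jawdeg,jawdeg+180):
        a=np.radians(jd); x=np.array([0,0,-1.]); y=np.array([np.cos(a),np.sin(a),0]); T=np.c_[x,y,np.cross(x,y)]
        rv=Ro.from_matrix(R.T@T).as_rotvec(); out.append((abs(rv[0]),rv,T,jd))
    d=np.array(pos)-s["position"]
    print("t",round(s["clock"],2),"pos",s["position"].round(4),"q",s["qpos"].round(2),"dpos",d.round(4),"jaw now",np.degrees(np.arctan2(R[1,1],R[0,1])).round(1),"F",np.round(s["force"],1),"w",round(float(s["grip_width"]),4))
    for _,rv,T,jd in out: print(" jaw",jd,"turn",rv.round(3),"shift now-axes mm",(R.T@d*1e3).round(1),"after-turn axes mm",(T.T@d*1e3).round(1))
E
python3 - <<'E'
from h import *
plan([.548,-.0325,.30],-10.5)
E
```

```text
t 1.35 pos [ 0.187  -0.5964  0.2063] q [ 1.2   0.52 -0.04  1.6   0.02  1.02 -0.11] dpos [0.361  0.5639 0.0937] jaw now -72.6 F [ 0.3 -1.2 -0.2] w 0.0852
 jaw -10.5 turn [-1.084  0.    -0.   ] shift now-axes mm [ -93.7 -430.1 -513.2] after-turn axes mm [ -93.7  252.2 -620.3]
 jaw 169.5 turn [ 2.058 -0.    -0.   ] shift now-axes mm [ -93.7 -430.1 -513.2] after-turn axes mm [ -93.7 -252.2  620.3]
```

jog_arm(commands=[[-7,-31,-37,-0.077,0,0],[-7,-28,-39,-0.077,0,0],[-7,-25,-41,-0.077,0,0],[-7,-21,-43,-0.077,0,0],[-7,-18,-44,-0.077,0,0],[-7,-15,-46,-0.077,0,0],[-7,-11,-47,-0.077,0,0],[-7,-7,-47,-0.077,0,0],[-7,-4,-48,-0.077,0,0],[-7,0,-48,-0.077,0,0],[-7,4,-48,-0.077,0,0],[-7,7,-47,-0.077,0,0],[-7,11,-47,-0.077,0,0],[-7,15,-46,-0.077,0,0],[0,0,0,0,0,0]], gripper=80)

```text
clock: 2.85
position: [0.5506, -0.0066, 0.3074]
tool_rot: [1.19, 1.566, -0.529]
force: [-1.4, -1.5, -0.3]
grip_width: 0.0585
```

Run:
```python
from h import *
s=observe(); f=grab_frame("wrist"); cv2.imwrite("pics/w1.png",f[:,:,::-1]); plan([.548,-.0325,.30],-10.5)
for nm in ["console","waveguide","dial_grip","dial_tip","key_long_top","key_round_top","marker","trim_mark"]:
    print(nm,[(np.round(x["location"],1).tolist(),round(x["p"],2)) for x in nets.pinpoint("wrist",nm)[:2]])
```

```text
t 2.9 pos [ 0.5495 -0.0095  0.3069] q [ 0.32  0.34 -0.55  1.65  0.19  1.2  -0.43] dpos [-0.0015 -0.023  -0.0069] jaw now -8.7 F [-0.9 -0.9 -0.2] w 0.0586
 jaw -10.5 turn [ 0.031  0.003 -0.004] shift now-axes mm [ 7.   2.  22.9] after-turn axes mm [ 6.9  2.7 22.9]
 jaw 169.5 turn [-3.111  0.006  0.005] shift now-axes mm [ 7.   2.  22.9] after-turn axes mm [  6.9  -2.7 -22.9]
console [([285.9, 185.8], 0.76)]
waveguide [([274.2, 205.9], 0.72)]
dial_grip []
dial_tip [([350.8, 176.2], 0.94), ([195.6, 221.8], 0.71)]
key_long_top [([197.7, 189.3], 0.9)]
key_round_top [([198.3, 155.0], 0.75)]
marker []
trim_mark [([276.8, 202.8], 0.6)]
```

View pics/w1.png

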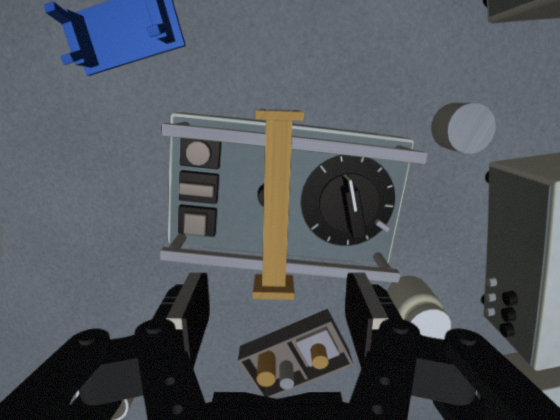

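```bash
cat >> h.py <<'E'
from scipy.optimize import least_squares
def fit(n,pts,uv,x0,s=None):
    pts=np.array(pts,float); uv=np.array(uv,float)
    def W(p):
        c,sn=np.cos(p[2]),np.sin(p[2]); return np.c_[p[0]+c*pts[:,0]-sn*pts[:,1],p[1]+sn*pts[:,0]+c*pts[:,1],pts[:,2]]
    r=least_squares(lambda p:(proj(n,W(p),s)-uv).ravel(),x0,loss='soft_l1'); 
    return r.x,(proj(n,W(r.x),s)-uv).round(1)
E
python3 - <<'E'
from h import *
import pickle
s=observe()
pts=[(-.135,.068,.11),(.135,.068,.11),(-.135,-.068,.11),(.135,-.068,.11),(-.105,.042,.072),(-.105,0,.072),(-.105,-.042,.072),(.075,0,.06)]
uv=[(163,130),(426,157),(162,256),(398,275),(198,153),(197,188),(194,223),(348,200)]
x,r=fit("wrist",pts,uv,[.556,-.038,-.25],s); print("console",x,np.degrees(x[2])); print(r.tolist())
ax=x[:2]+.075*np.array([np.cos(x[2]),np.sin(x[2])]); print("dial axis",ax)
def ang(uv,z):
    w=back("wrist",uv,z,s)[0]; return np.degrees(np.arctan2(w[1]-ax[1],w[0]-ax[0])),np.linalg.norm(w[:2]-ax)
print("marker",ang((382,225),.06),ang((388,229),.06),ang((376,220),.06)); print("tip",ang((350,177),.094),ang((350,177),.086))
w=back("wrist",[(279,118),(274,288)],.125,s); print("wg",w, w.mean(0),np.degrees(np.arctan2(*(w[0]-w[1])[[1,0]])))
w=back("wrist",[(265,110),(292,115),(265,277),(287,277)],.125,s)
print(back("wrist",[(274.2,205.9)],.1175,s))
f=cv2.imread("pics/w1.png"); cv2.imwrite("pics/w1c.png",cv2.resize(f[95:305,150:440],None,fx=2.7,fy=2.7,interpolation=cv2.INTER_CUBIC))
E
```

```text
console [ 0.55645955 -0.04473547 -0.25820958] -14.79431923680674
[[-2.3, -0.9], [0.9, -0.7], [-1.9, -1.2], [2.5, 1.1], [-0.5, -0.3], [-0.9, 1.4], [0.9, 1.0], [1.7, 1.6]]
dial axis [ 0.6289732  -0.06388671]
marker (np.float64(-44.5031176825296), np.float64(0.05105721909914078)) (np.float64(-44.16048616982697), np.float64(0.060547681931558045)) (np.float64(-43.62504013529087), np.float64(0.04083788569814247))
tip (np.float64(93.9623357392761), np.float64(0.03749358787899352)) (np.float64(91.92154775377146), np.float64(0.03557245027342157))
wg [[ 0.56075407  0.04727709  0.125     ]
 [ 0.52752275 -0.12796142  0.125     ]] [ 0.54413841 -0.04034216  0.125     ] 79.26222989288817
[[ 0.54221074 -0.03877438  0.1175    ]]
```

View pics/w1c.png

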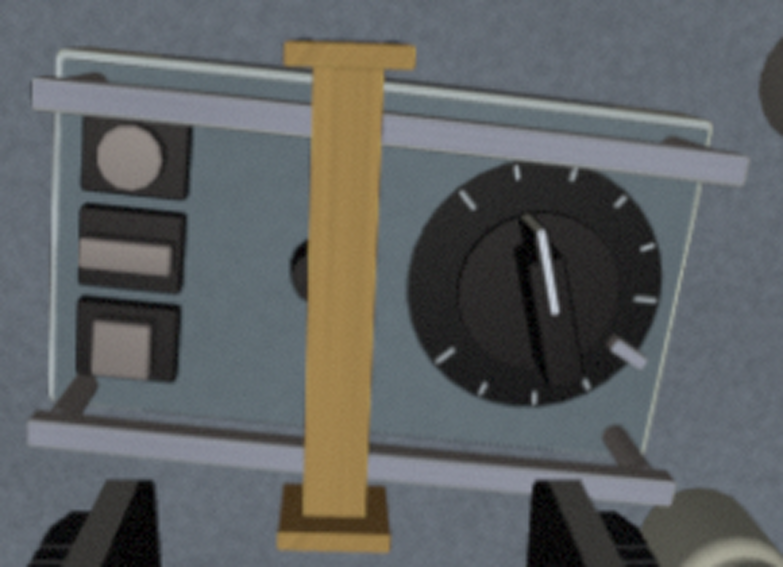

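jog_arm(commands=[[7,2,20,0.03,0.003,-0.004],[0,0,0,0,0,0],[0,0,0,0,0,0],[0,0,0,0,0,0]])

```text
clock: 3.7
position: [0.5466, -0.0372, 0.2996]
tool_rot: [-0.227, 1.568, -1.993]
force: [-0.5, 0.3, 0.1]
grip_width: 0.0586
```

Run:
```python
from h import *
s=observe(); f=grab_frame("wrist"); cv2.imwrite("pics/w2.png",f[:,:,::-1]); plan([.548,-.0325,.30],-10.5); print(s["position"],s["qd"].round(3))
cv2.imwrite("pics/w2c.png",cv2.resize(f[50:270,150:440,::-1],None,fx=2.7,fy=2.7,interpolation=cv2.INTER_CUBIC))
```

```text
t 3.75 pos [ 0.5466 -0.037   0.2996] q [ 0.36  0.35 -0.53  1.66  0.19  1.18 -0.41] dpos [0.0014 0.0045 0.0004] jaw now -11.1 F [-0.7  0.6  0.6] w 0.0587
 jaw -10.5 turn [-0.011  0.003  0.001] shift now-axes mm [-0.4  0.5 -4.6] after-turn axes mm [-0.4  0.5 -4.6]
 jaw 169.5 turn [ 3.13e+00  1.00e-03 -4.00e-03] shift now-axes mm [-0.4  0.5 -4.6] after-turn axes mm [-0.4 -0.5  4.6]
[ 0.54660285 -0.03717452  0.29956542] [ 0.001 -0.001 -0.001  0.    -0.003 -0.001 -0.   ]
```

View pics/w2c.png

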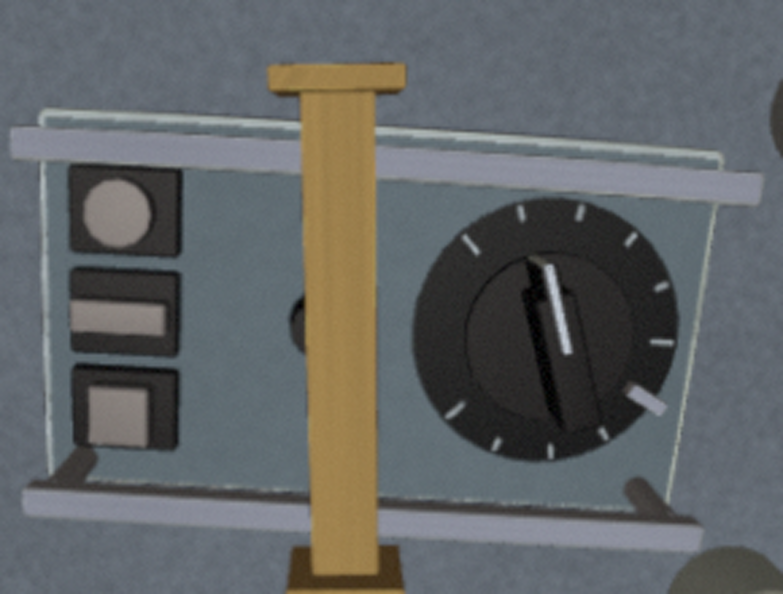

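Run:
```python
from h import *
s=observe(); c=lambda p:(150+p[0]/2.7-.3,50+p[1]/2.7-.3)
pts=[(-.135,.068,.11),(.135,.068,.11),(-.135,-.068,.11),(.135,-.068,.11),(-.105,.042,.072),(-.105,0,.072),(-.105,-.042,.072),(.075,0,.051),(-.145,.082,.05),(.145,.082,.05)]
uv=[c(p) for p in [(11,142),(762,188),(25,500),(702,534),(117,213),(117,318),(118,415),(546,330),(40,110),(722,155)]]
x,r=fit("wrist",pts,uv,[.556,-.038,-.25],s); print("console",x,np.degrees(x[2])); print(r.tolist())
ax=x[:2]+.075*np.array([np.cos(x[2]),np.sin(x[2])]); print("dial axis",ax)
def ang(p,z):
    w=back("wrist",[c(p)],z,s)[0]; return np.degrees(np.arctan2(w[1]-ax[1],w[0]-ax[0])).round(2),np.linalg.norm(w[:2]-ax).round(4)
print("marker",ang((629,388),.06),ang((663,408),.06)); print("tip",ang((548,264),.094),"inner end",ang((568,353),.094))
w=back("wrist",[c((338,78)),c((344,560))],.125,s); print("wg ends",w.round(4).tolist(),np.degrees(np.arctan2(*(w[0]-w[1])[[1,0]])))
# far flange outer top edge & near flange: use top edge z=.1395 
w=back("wrist",[c((337,66)),c((348,548))],.1395,s); print("flange",w.round(4).tolist())
```

```text
console [ 0.55941875 -0.03693259 -0.25044395] -14.349381299772167
[[-0.4, 0.1], [0.1, -0.1], [-0.7, 0.6], [0.2, 1.2], [0.1, -0.0], [0.3, -0.2], [0.3, 0.5], [-0.1, 0.9], [-2.8, -1.5], [3.8, -2.3]]
dial axis [ 0.63207893 -0.05552014]
marker (np.float64(-43.1), np.float64(0.0422)) (np.float64(-42.32), np.float64(0.0603))
tip (np.float64(94.58), np.float64(0.0357)) inner end (np.float64(-25.65), np.float64(0.0002))
wg ends [[0.5636, 0.0591, 0.125], [0.5322, -0.1113, 0.125]] 79.56919577514878
flange [[0.5639, 0.0619, 0.1395], [0.5358, -0.1007, 0.1395]]
```

jog_arm(commands=[[40,0,-5,-0.01,0.003,0],[45,0,0,0,0,0],[45,0,0,0,0,0],[40,0,0,0,0,0],[15,0,0,0,0,0],[0,0,0,0,0,0],[0,0,0,0,0,0]])

```text
clock: 4.45
position: [0.5495, -0.0303, 0.1105]
tool_rot: [2.086, 1.566, 0.333]
force: [0.5, 0.7, 0.9]
grip_width: 0.0589
```

Run:
```python
from h import *
f=grab_frame("wrist"); cv2.imwrite("pics/w3.png",f[:,:,::-1]); plan([.547,-.032,.109],-10.4)
```

```text
t 4.5 pos [ 0.5497 -0.0303  0.1107] q [ 0.29  0.56 -0.47  1.87  0.34  0.78 -0.55] dpos [-0.0027 -0.0017 -0.0017] jaw now -10.4 F [-0.7 -0.5 -0.8] w 0.0587
 jaw -10.4 turn [-0.001 -0.003 -0.005] shift now-axes mm [ 1.7 -2.3  2.1] after-turn axes mm [ 1.7 -2.3  2.1]
 jaw 169.6 turn [ 3.141 -0.008  0.004] shift now-axes mm [ 1.7 -2.3  2.1] after-turn axes mm [ 1.7  2.3 -2.1]
```

View pics/w3.png

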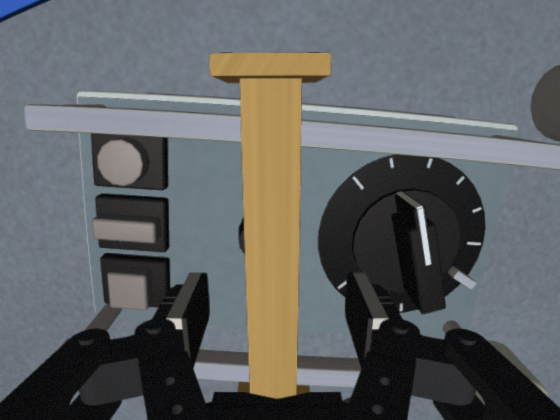

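jog_arm(commands=[[1,-2,2,0,-0.003,-0.005],[0,0,0,0,0,0],[0,0,0,0,0,0]])

```text
clock: 4.8
position: [0.5488, -0.0322, 0.1126]
tool_rot: [1.465, 1.567, -0.289]
force: [0.6, 0.4, -0.0]
grip_width: 0.0585
```

jog_arm(commands=[[0,0,0,0,0,0],[0,0,0,0,0,0],[0,0,0,0,0,0],[0,0,0,0,0,0],[0,0,0,0,0,0]], gripper=255, newtons=70)

```text
clock: 5.3
position: [0.5493, -0.0324, 0.1137]
tool_rot: [1.505, 1.565, -0.249]
force: [-0.4, 0.5, -0.5]
grip_width: -0.0001
```

jog_arm(commands=[[-15,0,0,0,0,0],[-30,0,0,0,0,0],[-35,0,0,0,0,0],[-35,0,0,0,0,0],[-15,0,0,0,0,0],[0,0,0,0,0,0],[0,0,0,0,0,0]])

```text
clock: 6.0
position: [0.5476, -0.0319, 0.2473]
tool_rot: [1.471, 1.568, -0.282]
force: [-0.0, 0.3, 0.0]
grip_width: 0.0002
```

Run:
```python
from h import *
f=grab_frame("wrist"); cv2.imwrite("pics/w4.png",f[:,:,::-1]); plan([.547,.321,.25],98.9)
```

```text
t 6.05 pos [ 0.5476 -0.0318  0.2471] q [ 0.34  0.39 -0.53  1.74  0.22  1.07 -0.44] dpos [-0.0006  0.3528  0.0029] jaw now -10.4 F [ 0.5 -0.  -0.3] w 0.0003
 jaw 98.9 turn [-1.908e+00  2.000e-03 -1.000e-03] shift now-axes mm [  -3.1  -64.5 -346.9] after-turn axes mm [ -2.9 348.7  54. ]
 jaw 278.9 turn [ 1.233e+00 -1.000e-03 -2.000e-03] shift now-axes mm [  -3.1  -64.5 -346.9] after-turn axes mm [  -2.9 -348.7  -54. ]
```

View pics/w4.png

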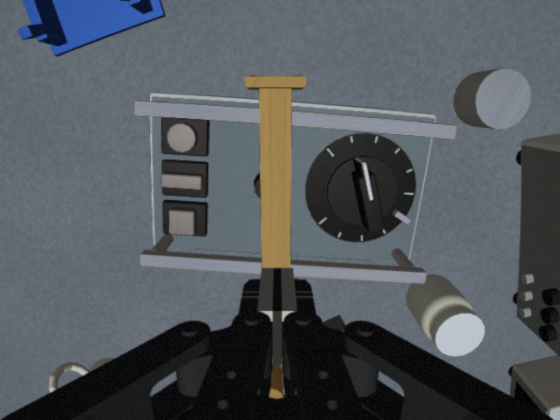

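Run:
```python
from h import *
s=observe(); f=grab_frame("side"); cv2.imwrite("pics/s4.png",cv2.resize(f[100:290,150:400,::-1],None,fx=3,fy=3,interpolation=cv2.INTER_CUBIC))
p=s["position"]; print(proj("wrist",[p,p-[0,0,.011],p+[0,0,.008]],s).round(0).tolist(), proj("side",[p,p-[0,0,.011]]).round(1).tolist())
```

```text
[[277.0, 260.0], [277.0, 251.0], [277.0, 266.0]] [[289.6, 186.9], [289.5, 190.3]]
```

View pics/s4.png

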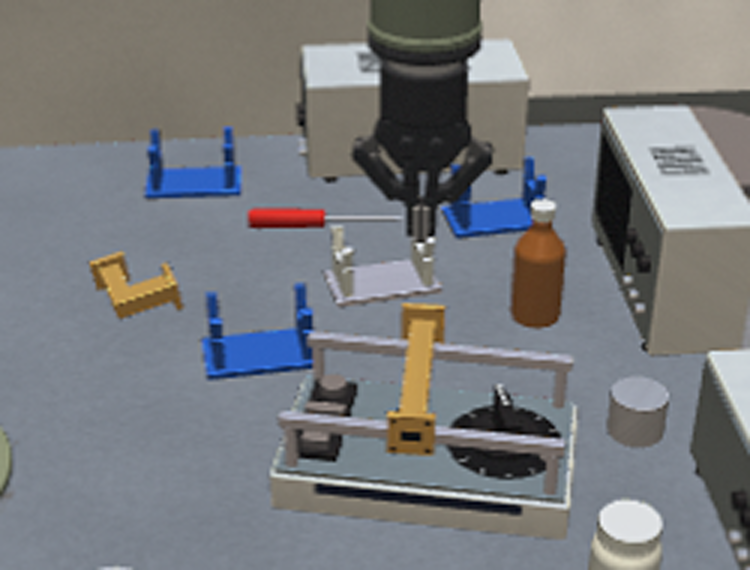

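Run:
```python
from h import *
s=observe(); x=np.array([.5594,-.0369,-.2504]); c,sn=np.cos(x[2]),np.sin(x[2])
P=np.array([(-.135,.068,.11),(.135,.068,.11),(-.135,-.068,.11),(.135,-.068,.11)]); W=np.c_[x[0]+c*P[:,0]-sn*P[:,1],x[1]+sn*P[:,0]+c*P[:,1],P[:,2]]
print(((proj("side",W)-[150,100])*3).round(0).tolist())
print(((proj("top",W)-[170,140])*4).round(0).tolist())
R=Ro.from_euler('xyz',s["tool_rot"]).as_matrix(); 
for q in [(.011,0,-.011),(.011,0,.011),(-.011,0,-.011),(-.03,0,-.011),(-.05,0,-.011),(.011,.0,0)]: print(q,proj("wrist",[s["position"]+R@np.array(q)],s).round(0), ((proj("side",[s["position"]+R@np.array(q)])-[150,100])*3).round(0))
print(bot.tip_extent,[a for a in dir(bot) if a[0]!='_'])
f=cv2.imread("pics/w4.png"); cv2.imwrite("pics/w4c.png",cv2.resize(f[220:420,160:400],None,fx=3,fy=3,interpolation=cv2.INTER_CUBIC))
```

```text
[[307.0, 332.0], [571.0, 356.0], [278.0, 412.0], [564.0, 440.0]]
[[423.0, 410.0], [513.0, 57.0], [606.0, 456.0], [692.0, 100.0]]
(0.011, 0, -0.011) [[277. 232.]] [[419. 265.]]
(0.011, 0, 0.011) [[277. 270.]] [[418. 277.]]
(-0.011, 0, -0.011) [[277. 248.]] [[420. 245.]]
(-0.03, 0, -0.011) [[277. 265.]] [[420. 227.]]
(-0.05, 0, -0.011) [[277. 288.]] [[420. 207.]]
(0.011, 0.0, 0) [[277. 251.]] [[418. 271.]]
0.011 ['IKError', 'job_done', 'tip_extent']
```

View pics/w4c.png

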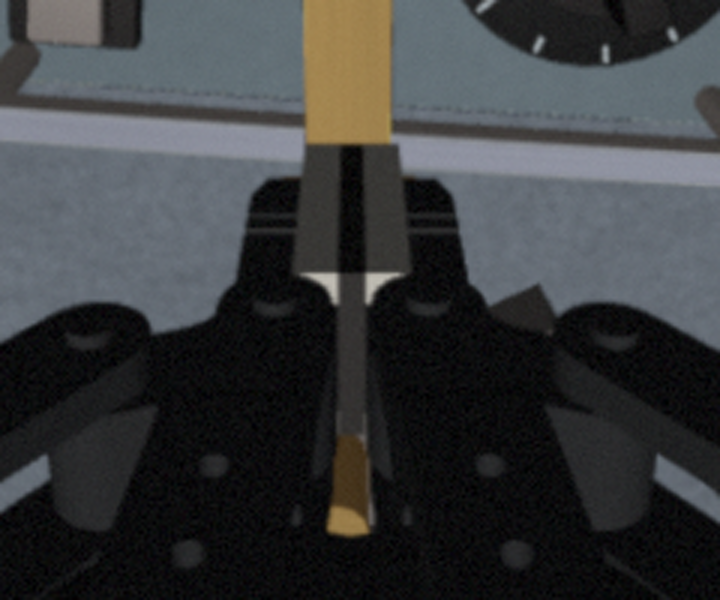

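Run:
```python
from h import *
s=observe(); R=Ro.from_euler('xyz',s["tool_rot"]).as_matrix(); 
for x in np.arange(-.044,-.02,.002): print(x.round(3),[proj("wrist",[s["position"]+R@np.array((x,0,z))],s)[0,1].round(1) for z in(-.011,.011)],((proj("side",[s["position"]+R@np.array((x,0,.011))])-[150,100])*3).round(0)[0,1])
```

```text
-0.044 [np.float64(280.3), np.float64(329.1)] 225.0
-0.042 [np.float64(277.9), np.float64(326.3)] 227.0
-0.04 [np.float64(275.6), np.float64(323.5)] 229.0
-0.038 [np.float64(273.3), np.float64(320.7)] 231.0
-0.036 [np.float64(271.1), np.float64(318.1)] 233.0
-0.034 [np.float64(269.0), np.float64(315.5)] 235.0
-0.032 [np.float64(266.9), np.float64(312.9)] 237.0
-0.03 [np.float64(264.8), np.float64(310.4)] 239.0
-0.028 [np.float64(262.8), np.float64(308.0)] 241.0
-0.026 [np.float64(260.9), np.float64(305.6)] 243.0
-0.024 [np.float64(259.0), np.float64(303.3)] 245.0
-0.022 [np.float64(257.1), np.float64(301.1)] 246.0
```

jog_arm(commands=[[35,0,0,0,0.002,0],[40,0,0,0,0,0],[40,0,0,0,0,0],[25,0,0,0,0,0],[0,0,0,0,0,0],[0,0,0,0,0,0]], gripper=80)

```text
clock: 6.7
position: [0.5453, -0.031, 0.0981]
tool_rot: [-2.081, 1.566, 2.451]
force: [0.1, -0.5, 0.5]
grip_width: 0.0588
```

Run:
```python
from h import *
f=grab_frame("wrist"); cv2.imwrite("pics/w5.png",f[:,:,::-1]); plan([.547,-.032,.0675],-10.4)
f=grab_frame("side"); cv2.imwrite("pics/s5.png",cv2.resize(f[130:290,200:400,::-1],None,fx=4,fy=4-.25,interpolation=cv2.INTER_CUBIC))
```

```text
t 6.75 pos [ 0.5454 -0.0311  0.0983] q [ 0.29  0.58 -0.46  1.88  0.35  0.77 -0.55] dpos [ 0.0016 -0.0009 -0.0308] jaw now -10.4 F [-0.9 -0.3 -0.1] w 0.0587
 jaw -10.4 turn [ 0.    -0.002  0.004] shift now-axes mm [30.8  1.9  0.7] after-turn axes mm [30.8  1.8  0.6]
 jaw 169.6 turn [-3.141 -0.006 -0.004] shift now-axes mm [30.8  1.9  0.7] after-turn axes mm [30.8 -1.8 -0.6]
```

View pics/w5.png

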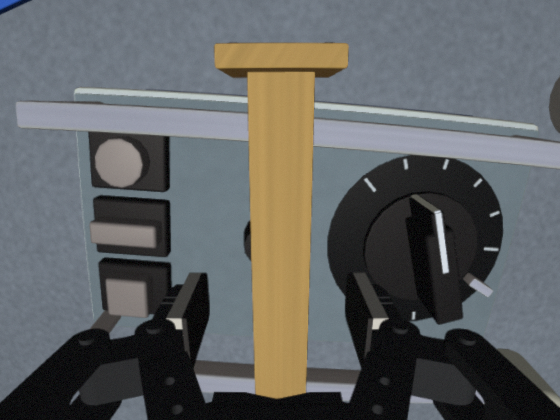

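View pics/s5.png

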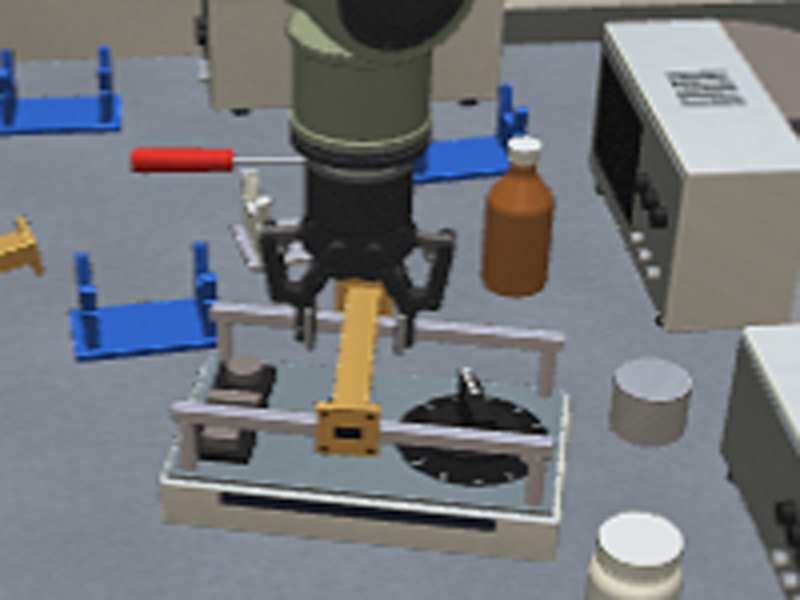

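jog_arm(commands=[[16,2,1,0,-0.002,0.004],[14,0,0,0,0,0],[0,0,0,0,0,0],[0,0,0,0,0,0]])

```text
clock: 7.2
position: [0.5504, -0.0327, 0.0723]
tool_rot: [1.676, 1.562, -0.077]
force: [-0.2, 0.1, -0.2]
grip_width: 0.0586
```

jog_arm(commands=[[0,0,0,0,0,0],[0,0,0,0,0,0],[0,0,0,0,0,0],[0,0,0,0,0,0],[0,0,0,0,0,0]], gripper=255, newtons=70)

```text
clock: 7.7
position: [0.5507, -0.0328, 0.0742]
tool_rot: [1.657, 1.561, -0.096]
force: [-0.7, 0.4, -3.9]
grip_width: 0.0239
```

jog_arm(commands=[[-10,0,0,0,0,0],[-25,0,0,0,0,0],[-35,0,0,0,0,0],[-40,0,0,0,0,0],[-35,0,0,0,0,0],[-20,0,0,0,0,0],[0,0,0,0,0,0]])

```text
clock: 8.4
position: [0.5477, -0.0319, 0.2485]
tool_rot: [1.785, 1.563, 0.034]
force: [0.2, -0.0, -4.6]
grip_width: 0.0237
```

Run:
```python
from h import *
f=grab_frame("side"); cv2.imwrite("pics/s6.png",cv2.resize(f[100:290,200:400,::-1],None,fx=3,fy=3,interpolation=cv2.INTER_CUBIC)); plan([.547,.321,.22],98.9)
f=grab_frame("wrist"); cv2.imwrite("pics/w6.png",f[:,:,::-1]);
```

```text
t 8.45 pos [ 0.5472 -0.032   0.2471] q [ 0.35  0.39 -0.53  1.74  0.23  1.06 -0.44] dpos [-2.00e-04  3.53e-01 -2.71e-02] jaw now -10.3 F [ 0.4 -0.5 -3.3] w 0.0238
 jaw 98.9 turn [-1.907  0.005 -0.005] shift now-axes mm [  27.1  -63.7 -347.2] after-turn axes mm [ 27.1 348.8  54.4]
 jaw 278.9 turn [ 1.235 -0.005 -0.005] shift now-axes mm [  27.1  -63.7 -347.2] after-turn axes mm [  27.1 -348.8  -54.4]
```

View pics/s6.png

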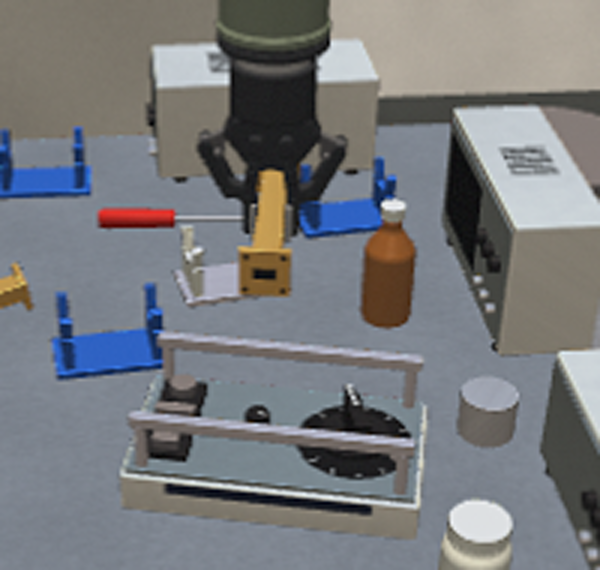

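View pics/w6.png

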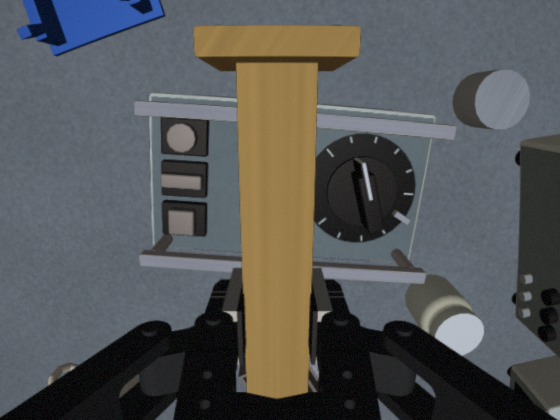

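jog_arm(commands=[[0,-6,-35,0.123,0,0],[0,-11,-34,0.123,0,0],[0,-15,-32,0.123,0,0],[0,-19,-30,0.123,0,0],[0,-22,-28,0.123,0,0],[0,-25,-25,0.123,0,0],[0,-28,-21,0.123,0,0],[0,-31,-18,0.123,0,0],[0,-33,-14,0.123,0,0],[0,-34,-10,0.123,0,0],[0,0,0,0,0,0],[0,0,0,0,0,0]])

```text
clock: 9.7
position: [0.5434, 0.3322, 0.2212]
tool_rot: [0.353, 1.543, -2.681]
force: [0.9, -1.1, -4.8]
grip_width: 0.0241
```

Run:
```python
from h import *
f=grab_frame("wrist"); cv2.imwrite("pics/w7.png",f[:,:,::-1]); plan([.547,.321,.20],98.9)
f=grab_frame("top"); cv2.imwrite("pics/t7.png",cv2.resize(f[150:280,150:290,::-1],None,fx=4,fy=4,interpolation=cv2.INTER_CUBIC))
```

```text
t 9.75 pos [0.543  0.3325 0.2213] q [-0.44  0.56 -0.31  1.51  0.17  1.13 -2.24] dpos [ 0.004  -0.0115 -0.0213] jaw now -83.8 F [-1.2  1.  -4.2] w 0.0242
 jaw 98.9 turn [ 3.094 -0.013 -0.042] shift now-axes mm [21.3 11.7 -3.3] after-turn axes mm [ 21.3 -12.    2.1]
 jaw 278.9 turn [-0.047  0.027 -0.008] shift now-axes mm [21.3 11.7 -3.3] after-turn axes mm [21.3 12.  -2.1]
```

View pics/w7.png

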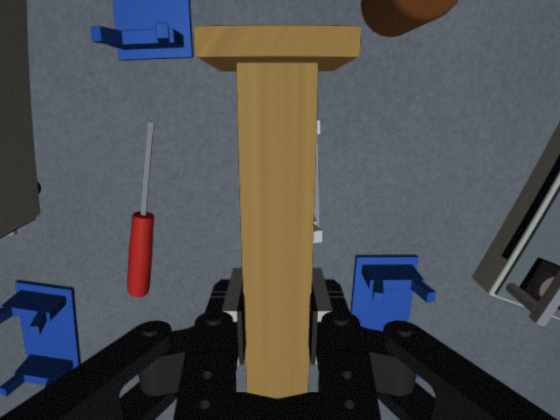

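View pics/t7.png

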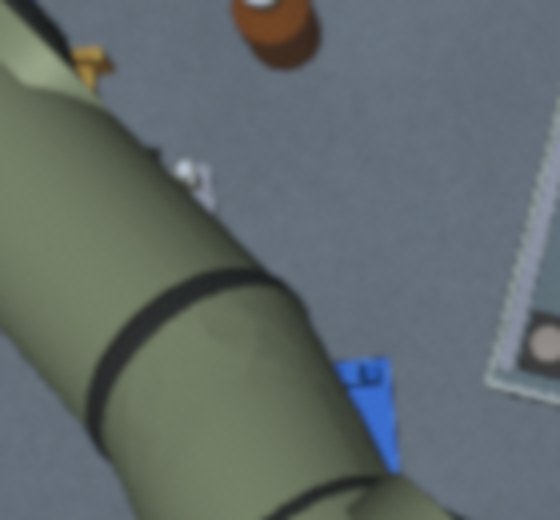

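Run:
```python
from h import *
f=cv2.imread("pics/w7.png"); cv2.imwrite("pics/w7c.png",cv2.resize(f[90:270,220:400],None,fx=4,fy=4-.7,interpolation=cv2.INTER_CUBIC))
f=cv2.imread("pics/top0.png"); cv2.imwrite("pics/t0c.png",cv2.resize(f[180:245,165:220],None,fx=9,fy=9,interpolation=cv2.INTER_CUBIC))
f=cv2.imread("pics/side0.png"); cv2.imwrite("pics/s0c.png",cv2.resize(f[165:210,250:305],None,fx=12,fy=12,interpolation=cv2.INTER_CUBIC))
```

```text
(no output)
```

View pics/w7c.png

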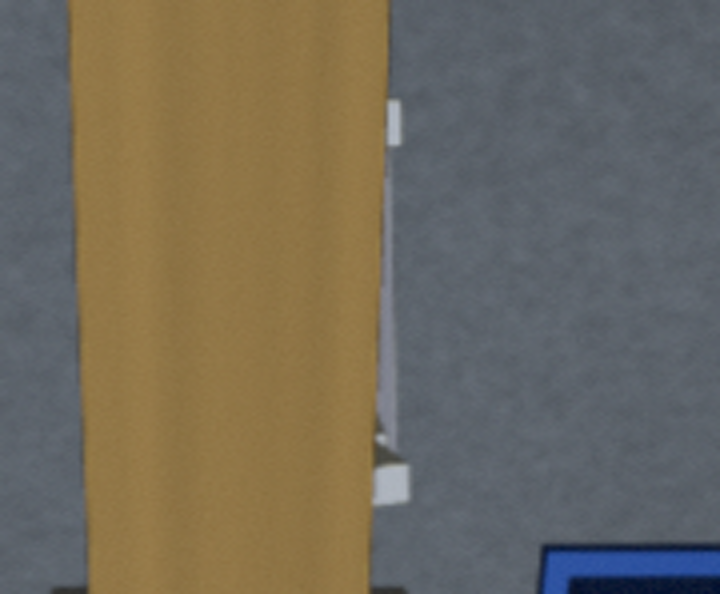

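View pics/t0c.png

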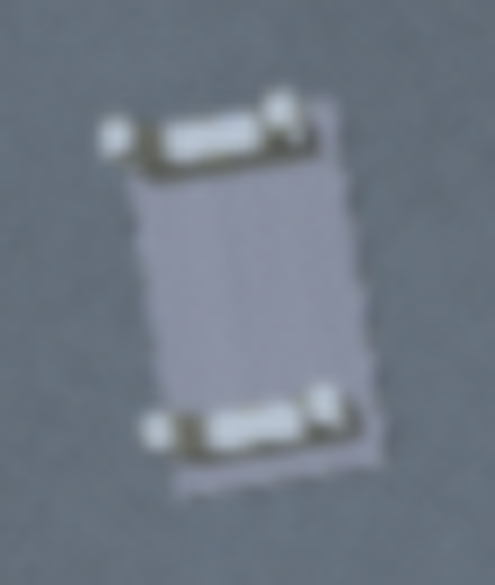

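View pics/s0c.png

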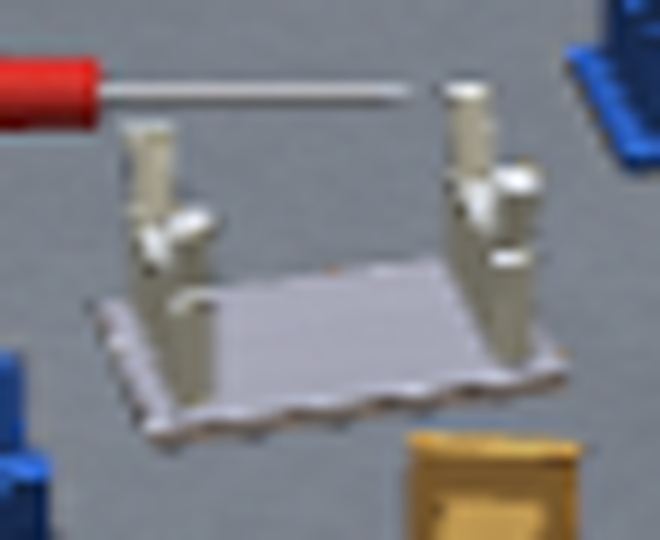

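Run:
```python
from h import *
s=observe(); c=lambda p:(165+p[0]/9-.45,180+p[1]/9-.45)
pts=[(.05,.026,.073),(.05,-.026,.073),(-.05,.026,.073),(-.05,-.026,.073),(.05,0,.046),(-.05,0,.046)]
x,r=fit("top",pts,[c(p) for p in[(118,137),(280,108),(158,432),(322,403),(212,137),(253,425)]],[.547,.321,.15]); print(x,np.degrees(x[2]),r.tolist())
b=back("wrist",[(320,127.3),(322.2,236.6)],.073,s); print("wrist prongs",b.round(4).tolist())
cc,sn=np.cos(x[2]),np.sin(x[2])
for q in[(.05,-.03),(-.05,-.03)]: print("top-based",x[0]+cc*q[0]-sn*q[1],x[1]+sn*q[0]+cc*q[1])
c=lambda p:(250+p[0]/12-.46,165+p[1]/12-.46)
xs,r=fit("side",pts[:4],[c(p) for p in[(467,90),(515,182),(150,127),(190,222)]],[.547,.321,.15]); print(xs,np.degrees(xs[2]),r.tolist())
```

```text
[0.5479522  0.32327544 0.16213917] 9.289890035871112 [[0.3, -0.1], [-0.6, 0.3], [0.4, -0.3], [-0.5, 0.1], [0.1, 0.0], [0.2, 0.1]]
wrist prongs [[0.6008, 0.2986, 0.073], [0.5016, 0.282, 0.073]]
top-based 0.6021393021122774 0.30174039397429225
top-based 0.5034508804735662 0.2855974253978513
[0.54709323 0.32105752 0.15549288] 8.909085524589424 [[0.2, 0.3], [0.1, -0.4], [-0.1, 0.5], [-0.2, -0.3]]
```

jog_arm(commands=[[15,12,-3,-0.052,0.027,-0.008],[30,0,0,0,0,0],[30,0,0,0,0,0],[30,0,0,0,0,0],[20,0,0,0,0,0],[0,0,0,0,0,0],[0,0,0,0,0,0]])

```text
clock: 10.5
position: [0.5502, 0.3107, 0.0927]
tool_rot: [2.392, 1.567, -0.592]
force: [1.1, 0.5, -3.7]
grip_width: 0.0238
```

Run:
```python
from h import *
f=grab_frame("wrist"); cv2.imwrite("pics/w8.png",f[:,:,::-1]); plan([.547,.321,.0102],98.9+.3)
f=grab_frame("side"); cv2.imwrite("pics/s8.png",cv2.resize(f[130:250,220:360,::-1],None,fx=5,fy=5,interpolation=cv2.INTER_CUBIC))
```

```text
t 10.55 pos [0.5503 0.3106 0.0929] q [-0.42  0.67 -0.29  1.66  0.25  0.84 -2.23] dpos [-0.0033  0.0104 -0.0827] jaw now -81.0 F [ 1.  -0.1 -4.2] w 0.0238
 jaw 99.2 turn [ 3.138 -0.004  0.004] shift now-axes mm [ 82.6 -10.9   1.8] after-turn axes mm [82.7 10.7 -1.6]
 jaw 279.2 turn [-0.003 -0.003 -0.002] shift now-axes mm [ 82.6 -10.9   1.8] after-turn axes mm [ 82.7 -10.7   1.6]
```

View pics/w8.png

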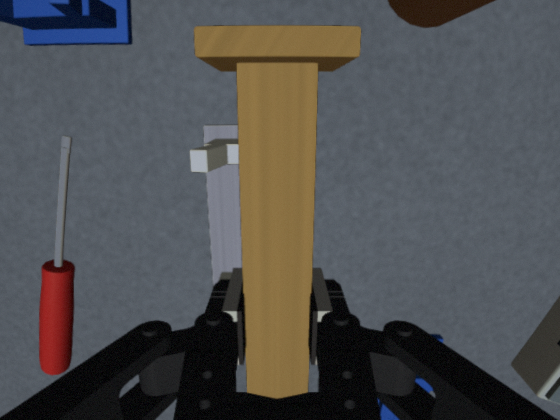

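View pics/s8.png

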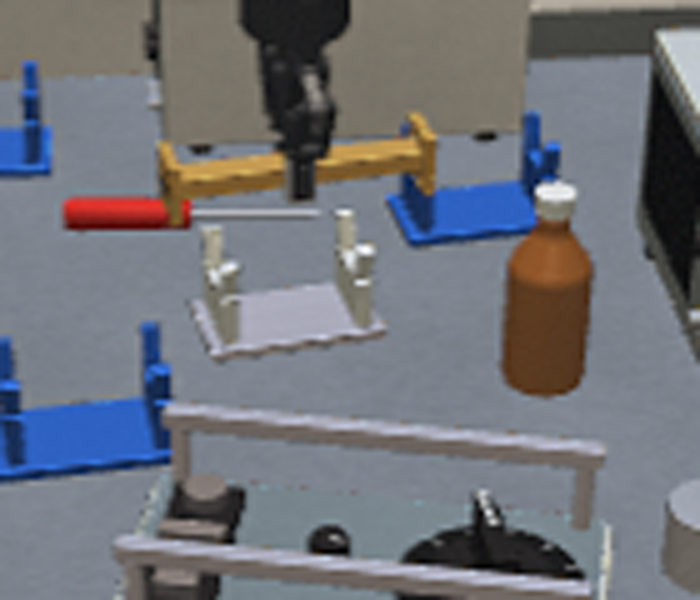

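jog_arm(commands=[[12,-11,2,-0.003,-0.003,-0.002],[0,0,0,0,0,0],[0,0,0,0,0,0],[0,0,0,0,0,0]])

```text
clock: 11.0
position: [0.5474, 0.3238, 0.0829]
tool_rot: [-2.614, 1.567, 0.689]
force: [0.2, -0.6, -3.4]
grip_width: 0.0236
```

Run:
```python
from h import *
f=grab_frame("wrist"); cv2.imwrite("pics/w9.png",f[:,:,::-1]); plan([.547,.321,.0102],98.9+.3)
cv2.imwrite("pics/w9c.png",cv2.resize(f[110:290,180:380,::-1],None,fx=4,fy=4-.7,interpolation=cv2.INTER_CUBIC))
```

```text
t 11.05 pos [0.5476 0.3237 0.083 ] q [-0.44  0.69 -0.29  1.66  0.25  0.82 -2.24] dpos [-0.0006 -0.0027 -0.0728] jaw now -80.8 F [-0.1  0.9 -4.2] w 0.0242
 jaw 99.2 turn [-3.141e+00 -3.000e-03 -6.000e-03] shift now-axes mm [72.8  2.7  1.3] after-turn axes mm [72.8 -2.6 -1. ]
 jaw 279.2 turn [ 0.001 -0.004  0.002] shift now-axes mm [72.8  2.7  1.3] after-turn axes mm [72.8  2.6  1. ]
```

View pics/w9c.png

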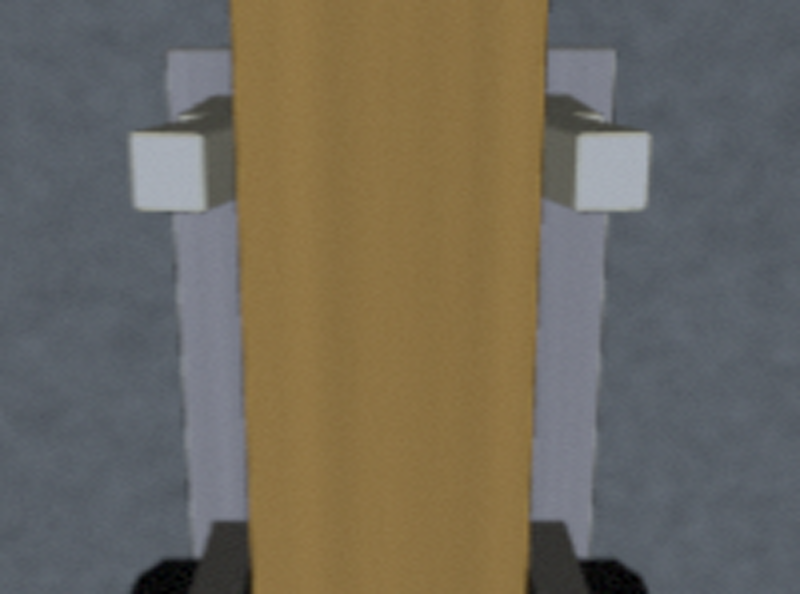

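jog_arm(commands=[[20,0,0,0,-0.004,0.002],[20,0,0,0,0,0],[10,0,0,0,0,0],[0,0,0,0,0,0],[0,0,0,0,0,0]])

```text
clock: 11.55
position: [0.5477, 0.3232, 0.029]
tool_rot: [0.602, 1.57, -2.379]
force: [0.8, -0.3, -3.4]
grip_width: 0.0238
```

Run:
```python
from h import *
f=grab_frame("wrist"); cv2.imwrite("pics/w10.png",f[:,:,::-1]); plan([.5476,.3237,.0102],98.9+.3)
cv2.imwrite("pics/w10c.png",cv2.resize(f[110:290,180:380,::-1],None,fx=4,fy=4-.7,interpolation=cv2.INTER_CUBIC))
```

```text
t 11.6 pos [0.5477 0.3232 0.0291] q [-0.45  0.77 -0.27  1.68  0.28  0.73 -2.26] dpos [-0.0001  0.0005 -0.0189] jaw now -80.8 F [-1.  -0.4 -4.4] w 0.0238
 jaw 99.2 turn [-3.141e+00  1.000e-03  1.000e-03] shift now-axes mm [18.9 -0.5  0. ] after-turn axes mm [18.9  0.5 -0.1]
 jaw 279.2 turn [ 0.     0.001 -0.001] shift now-axes mm [18.9 -0.5  0. ] after-turn axes mm [18.9 -0.5  0.1]
```

View pics/w10c.png

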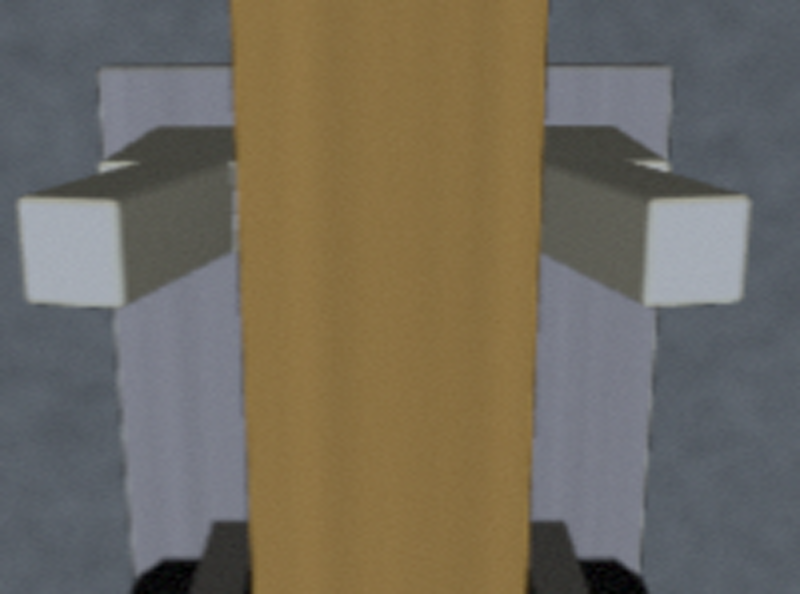

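jog_arm(commands=[[7,0,0,0,0,0],[6,0,0,0,0,0],[2,0,0,0,0,0],[0,0,0,0,0,0],[0,0,0,0,0,0]])

```text
clock: 12.1
position: [0.5485, 0.3236, 0.0143]
tool_rot: [-2.943, 1.569, 0.359]
force: [-0.5, -1.1, -3.9]
grip_width: 0.0239
```

jog_arm(commands=[[2,0,0,0,0,0],[0,0,0,0,0,0]])

```text
clock: 12.3
position: [0.5487, 0.3237, 0.0125]
tool_rot: [-2.892, 1.569, 0.41]
force: [0.9, -0.7, -3.4]
grip_width: 0.024
```

jog_arm(commands=[[2,0,0,0,0,0],[0,0,0,0,0,0]])

```text
clock: 12.5
position: [0.5488, 0.3238, 0.0105]
tool_rot: [-2.852, 1.569, 0.45]
force: [-0.7, 0.2, -3.8]
grip_width: 0.024
```

jog_arm(commands=[[2,0,0,0,0,0],[0,0,0,0,0,0]])

```text
clock: 12.7
position: [0.5492, 0.3241, 0.0103]
tool_rot: [-2.949, 1.568, 0.353]
force: [-0.2, -0.1, -3.9]
grip_width: 0.0237
```

jog_arm(commands=[[3,0,0,0,0,0],[0,0,0,0,0,0]])

```text
clock: 12.9
position: [0.5497, 0.3244, 0.0105]
tool_rot: [-3.04, 1.566, 0.262]
force: [-0.0, 0.0, -3.8]
grip_width: 0.0237
```

Run:
```python
from h import *
f=grab_frame("side"); cv2.imwrite("pics/s11.png",cv2.resize(f[130:250,220:360,::-1],None,fx=5,fy=5,interpolation=cv2.INTER_CUBIC)); plan([.5476,.3237,.0102],98.9+.3)
```

```text
t 12.95 pos [0.5499 0.3245 0.0104] q [-0.46  0.79 -0.26  1.68  0.29  0.7  -2.27] dpos [-0.0023 -0.0008 -0.0002] jaw now -80.8 F [ 0.6  0.6 -3.4] w 0.0236
 jaw 99.2 turn [3.141e+00 1.000e-03 8.000e-03] shift now-axes mm [0.2 0.4 2.4] after-turn axes mm [ 0.2 -0.4 -2.4]
 jaw 279.2 turn [-0.001 -0.005  0.001] shift now-axes mm [0.2 0.4 2.4] after-turn axes mm [0.2 0.4 2.4]
```

View pics/s11.png

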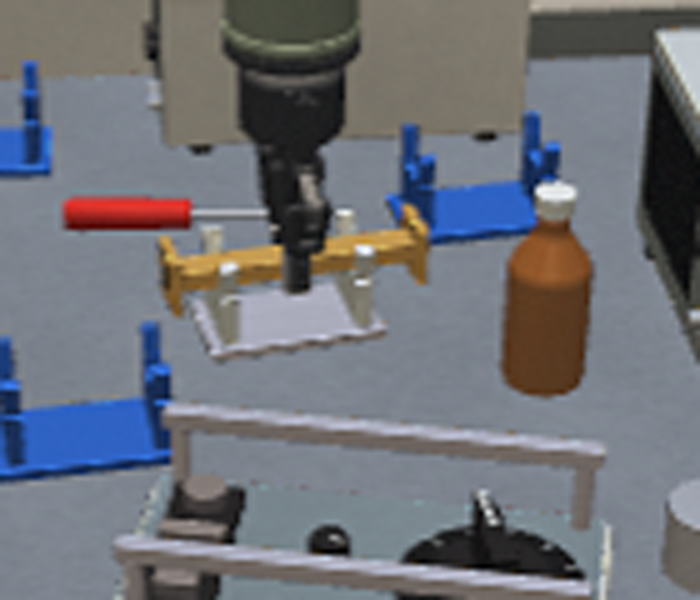

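jog_arm(commands=[[0,0,0,0,-0.005,0],[0,0,0,0,0,0],[0,0,0,0,0,0],[0,0,0,0,0,0]], gripper=130, newtons=20)

```text
clock: 13.35
position: [0.5503, 0.3248, 0.01]
tool_rot: [-1.841, 1.569, 1.461]
force: [0.8, -0.1, -0.6]
grip_width: 0.0418
```

Run:
```python
from h import *
f=grab_frame("wrist"); cv2.imwrite("pics/w12.png",f[:,:,::-1]); plan([.5476,.3237,.0102],98.9+.3)
```

```text
t 13.4 pos [0.5503 0.3247 0.01  ] q [-0.45  0.8  -0.26  1.68  0.29  0.7  -2.27] dpos [-0.0027 -0.001   0.0002] jaw now -80.8 F [-0.4  0.1  0.1] w 0.0421
 jaw 99.2 turn [3.141e+00 2.000e-03 0.000e+00] shift now-axes mm [-0.2  0.6  2.8] after-turn axes mm [-0.2 -0.6 -2.8]
 jaw 279.2 turn [-0.001 -0.     0.001] shift now-axes mm [-0.2  0.6  2.8] after-turn axes mm [-0.2  0.6  2.8]
```

View pics/w12.png

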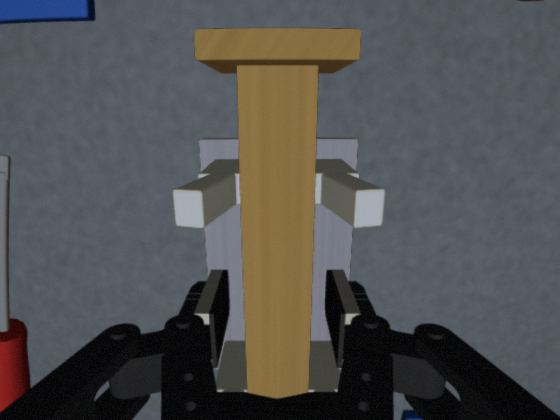

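jog_arm(commands=[[-20,0,0,0,0,0],[-40,0,0,0,0,0],[-45,0,0,0,0,0],[-45,0,0,0,0,0],[-45,0,0,0,0,0],[-20,0,0,0,0,0],[0,0,0,0,0,0]])

```text
clock: 14.1
position: [0.5492, 0.3242, 0.2319]
tool_rot: [-0.173, 1.568, 3.129]
force: [-0.3, 0.6, -0.5]
grip_width: 0.0417
```

Run:
```python
from h import *
f=grab_frame("wrist"); cv2.imwrite("pics/w13.png",f[:,:,::-1]); plan([.457,-.01,.2],-14.35)
f=grab_frame("side"); cv2.imwrite("pics/s13.png",cv2.resize(f[130:250,220:360,::-1],None,fx=5,fy=5,interpolation=cv2.INTER_CUBIC))
```

```text
t 14.15 pos [0.5489 0.324  0.2306] q [-0.41  0.54 -0.33  1.52  0.18  1.12 -2.18] dpos [-0.0919 -0.334  -0.0306] jaw now -80.8 F [-0.5  0.1 -0.7] w 0.042
 jaw -14.35 turn [-1.16   0.003  0.002] shift now-axes mm [ 31.1 314.9 144.1] after-turn axes mm [ 30.6  -6.3 346.3]
 jaw 165.65 turn [ 1.982  0.003 -0.004] shift now-axes mm [ 31.1 314.9 144.1] after-turn axes mm [  30.6    6.3 -346.3]
```

View pics/w13.png

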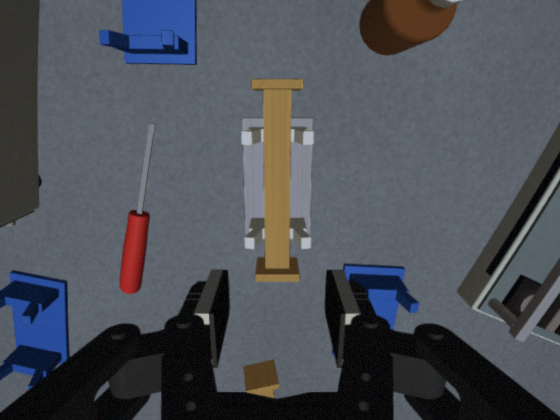

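View pics/s13.png

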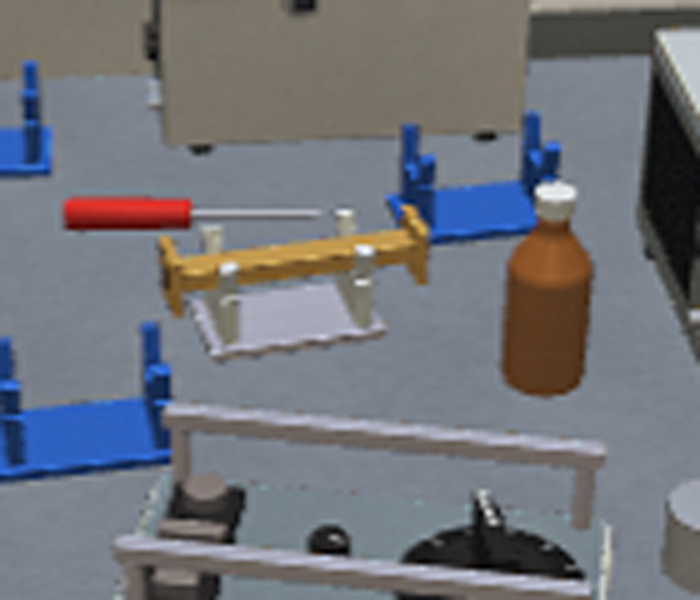

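jog_arm(commands=[[0,31,14,-0.116,0,0],[0,30,18,-0.116,0,0],[0,27,21,-0.116,0,0],[0,25,24,-0.116,0,0],[0,22,27,-0.116,0,0],[0,18,29,-0.116,0,0],[0,15,31,-0.116,0,0],[0,11,33,-0.116,0,0],[0,7,34,-0.116,0,0],[0,3,34,-0.116,0,0],[0,0,0,0,0,0],[0,0,0,0,0,0]], gripper=255)

```text
clock: 15.4
position: [0.4495, -0.0251, 0.2123]
tool_rot: [-1.22, 1.536, -2.989]
force: [0.4, 0.5, -0.5]
grip_width: 0.0002
```

Run:
```python
from h import *
plan([.4577,-.0109,.12],-14.35)
```

```text
t 15.4 pos [ 0.4495 -0.0251  0.2123] q [ 0.37  0.29 -0.54  1.98  0.18  0.95 -0.47] dpos [ 0.0082  0.0142 -0.0923] jaw now -11.4 F [ 0.4  0.5 -0.5] w 0.0002
 jaw -14.35 turn [0.051 0.013 0.033] shift now-axes mm [ 91.9   8.3 -16.6] after-turn axes mm [ 92.3   4.4 -15.7]
 jaw 165.65 turn [-3.09 -0.05  0.02] shift now-axes mm [ 91.9   8.3 -16.6] after-turn axes mm [92.3 -4.4 15.7]
```

jog_arm(commands=[[30,8,-16,0.051,0.013,0.033],[30,0,0,0,0,0],[15,0,0,0,0,0],[0,0,0,0,0,0],[0,0,0,0,0,0]])

```text
clock: 15.9
position: [0.459, -0.0064, 0.1319]
tool_rot: [-2.27, 1.567, 2.188]
force: [0.2, -0.6, 1.0]
grip_width: -0.0
```

Run:
```python
from h import *
f=grab_frame("wrist"); cv2.imwrite("pics/w14.png",f[:,:,::-1]); plan([.4577,-.0109,.05],-14.35)
s=observe(); R=Ro.from_euler('xyz',s["tool_rot"]).as_matrix()
print(proj("wrist",[[.4577,-.0109,.072]],s),proj("wrist",[s["position"]+R@np.array((-.032,0,0))],s))
```

```text
t 15.95 pos [ 0.4591 -0.0065  0.1321] q [ 0.28  0.41 -0.5   2.07  0.28  0.73 -0.65] dpos [-0.0014 -0.0044 -0.0821] jaw now -14.6 F [-0.8 -0.1  0.3] w -0.0001
 jaw -14.35 turn [-0.004 -0.002  0.002] shift now-axes mm [82.1 -0.   4.8] after-turn axes mm [82.1 -0.3  4.6]
 jaw 165.65 turn [3.138 0.004 0.004] shift now-axes mm [82.1 -0.   4.8] after-turn axes mm [82.1  0.3 -4.6]
[[276.7169603  229.30120058]] [[276.95854071 290.45259895]]
```

View pics/w14.png

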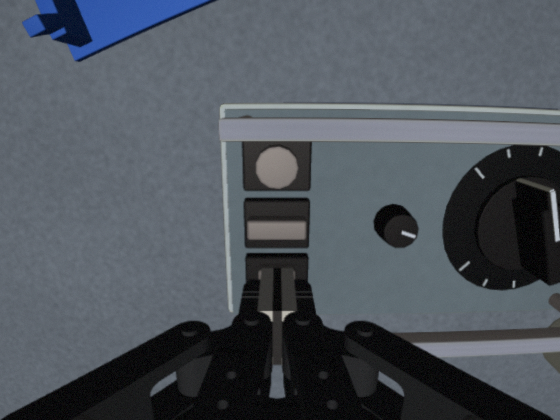

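jog_arm(commands=[[30,0,5,-0.004,0,0],[30,0,0,0,0,0],[18,0,0,0,0,0],[0,0,0,0,0,0],[0,0,0,0,0,0]])

```text
clock: 16.45
position: [0.4616, -0.0104, 0.0563]
tool_rot: [2.241, 1.564, 0.418]
force: [1.2, -0.7, 0.2]
grip_width: 0.0005
```

Run:
```python
from h import *
f=grab_frame("wrist"); cv2.imwrite("pics/w15.png",f[:,:,::-1]); plan([.4577,-.0109,.035],-14.35)
```

```text
t 16.5 pos [ 0.4617 -0.0104  0.0564] q [ 0.22  0.54 -0.41  2.13  0.41  0.54 -0.75] dpos [-0.004  -0.0005 -0.0214] jaw now -14.4 F [-0.4  0.6 -0.5] w -0.0001
 jaw -14.35 turn [-0.001 -0.004 -0.006] shift now-axes mm [21.4 -3.9  1.5] after-turn axes mm [21.4 -3.8  1.4]
 jaw 165.65 turn [ 3.141 -0.009  0.006] shift now-axes mm [21.4 -3.9  1.5] after-turn axes mm [21.4  3.8 -1.4]
```

View pics/w15.png

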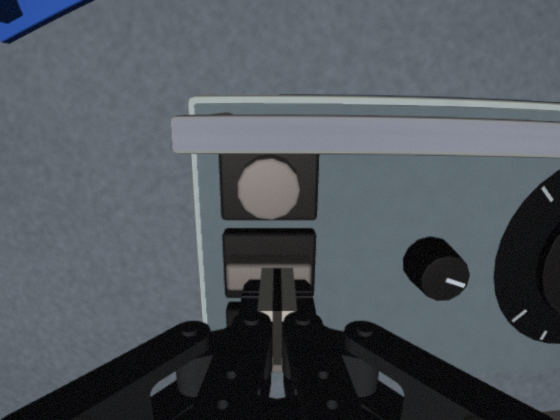

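jog_arm(commands=[[8,-4,1,0,-0.004,-0.006],[4,0,0,0,0,0],[0,0,0,0,0,0]])

```text
clock: 16.8
position: [0.4587, -0.0106, 0.0459]
tool_rot: [1.72, 1.568, -0.103]
force: [-0.6, -0.3, 2.3]
grip_width: 0.0
```

jog_arm(commands=[[3,0,0,0,0,0],[3,0,0,0,0,0],[0,0,0,0,0,0]])

```text
clock: 17.1
position: [0.459, -0.0106, 0.0408]
tool_rot: [1.547, 1.567, -0.276]
force: [-7.1, -0.3, 22.2]
grip_width: -0.0002
```

Run:
```python
from h import *
f=grab_frame("wrist"); plan([.4577,-.0109,.035],-14.35)
a=f[200:360,180:380,::-1]
g=grab_frame("side")[205:265,235:295,::-1]
cv2.imwrite("pics/w16.png",np.hstack([cv2.resize(a,(600,480)),cv2.resize(g,(200,200)).repeat(1,0) if 0 else cv2.copyMakeBorder(cv2.resize(g,(200,200)),0,280,0,0,cv2.BORDER_CONSTANT)]))
```

```text
t 17.15 pos [ 0.459  -0.0106  0.0408] q [ 0.19  0.56 -0.39  2.14  0.43  0.51 -0.77] dpos [-0.0013 -0.0003 -0.0058] jaw now -14.5 F [-5.8 -0.4 20.3] w -0.0001
 jaw -14.35 turn [-0.002  0.    -0.004] shift now-axes mm [ 5.8 -1.2  0.6] after-turn axes mm [ 5.8 -1.2  0.6]
 jaw 165.65 turn [ 3.14  -0.006 -0.   ] shift now-axes mm [ 5.8 -1.2  0.6] after-turn axes mm [ 5.8  1.2 -0.6]
```

View pics/w16.png

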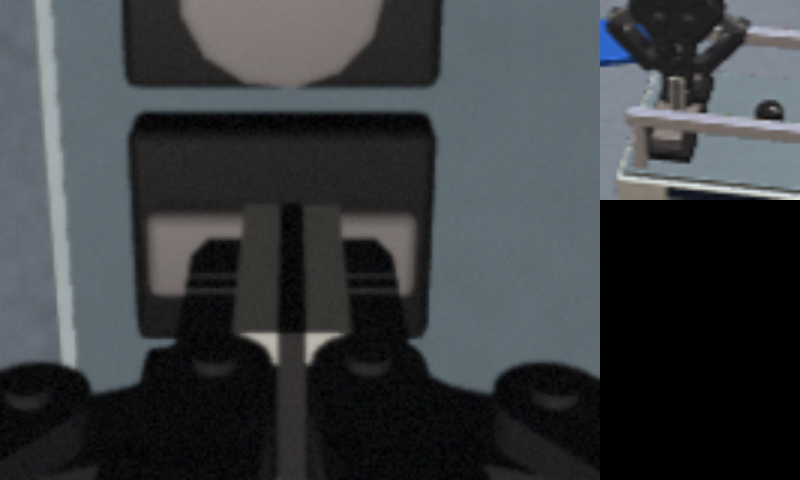

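jog_arm(commands=[[-10,0,0,0,0,0],[-35,0,0,0,0,0],[-40,0,0,0,0,0],[-10,0,0,0,0,0],[0,0,0,0,0,0]])

```text
clock: 17.7
position: [0.4588, -0.0102, 0.1389]
tool_rot: [1.677, 1.567, -0.146]
force: [-0.4, 0.1, 0.4]
grip_width: -0.0002
```

Run:
```python
from h import *
plan([.6321,-.0555,.14],4.6)
f=grab_frame("wrist"); cv2.imwrite("pics/w17.png",f[:,:,::-1])
```

```text
t 17.7 pos [ 0.4588 -0.0102  0.1389] q [ 0.3   0.39 -0.51  2.07  0.28  0.74 -0.64] dpos [ 0.1733 -0.0453  0.0011] jaw now -14.4 F [-0.4  0.1  0.4] w -0.0002
 jaw 4.6 turn [-0.332  0.    -0.004] shift now-axes mm [ -0.4 179.2   0.7] after-turn axes mm [ -1.1 169.1  59.1]
 jaw 184.6 turn [ 2.81  -0.005 -0.   ] shift now-axes mm [ -0.4 179.2   0.7] after-turn axes mm [  -1.1 -169.1  -59.1]
```

View pics/w17.png

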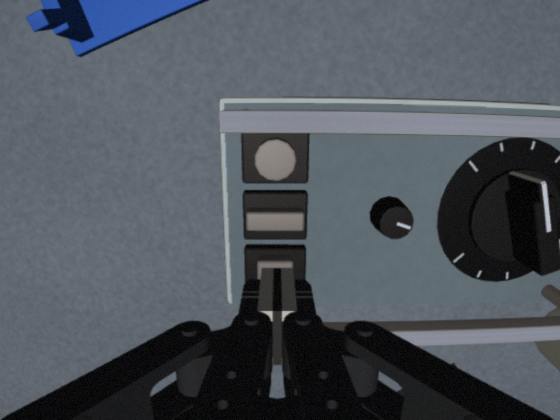

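jog_arm(commands=[[0,45,0,0,0,0],[0,45,0,0,0,0],[0,45,0,0,0,0],[0,44,0,0,0,0],[0,0,0,-0.11,0,0],[0,0,0,-0.11,0,0],[0,0,0,-0.11,0,0],[0,0,0,0,0,0],[0,0,0,0,0,0]], gripper=140)

```text
clock: 18.65
position: [0.6334, -0.0569, 0.1216]
tool_rot: [-1.434, 1.557, -2.917]
force: [-0.2, 0.7, -0.1]
grip_width: 0.0384
```

Run:
```python
from h import *
plan([.6321,-.0555,.12],4.6)
f=grab_frame("wrist"); cv2.imwrite("pics/w18.png",f[:,:,::-1])
```

```text
t 18.65 pos [ 0.6334 -0.0569  0.1216] q [ 0.33  0.69 -0.53  1.61  0.4   0.97 -0.24] dpos [-0.0013  0.0014 -0.0016] jaw now 5.0 F [-0.2  0.7 -0.1] w 0.0384
 jaw 4.6 turn [0.007 0.002 0.014] shift now-axes mm [ 1.6 -1.1 -1.6] after-turn axes mm [ 1.6 -1.2 -1.5]
 jaw 184.6 turn [-3.134e+00 -2.200e-02  3.000e-03] shift now-axes mm [ 1.6 -1.1 -1.6] after-turn axes mm [1.6 1.2 1.5]
```

View pics/w18.png

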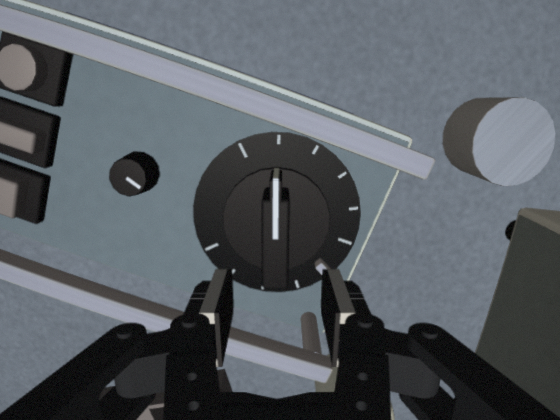

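jog_arm(commands=[[25,-1,-2,0.005,0.002,0.014],[25,0,0,0,0,0],[20,0,0,0,0,0],[0,0,0,0,0,0],[0,0,0,0,0,0]])

```text
clock: 19.2
position: [0.6319, -0.0547, 0.0494]
tool_rot: [0.87, 1.569, -0.629]
force: [0.9, 0.4, 0.3]
grip_width: 0.0386
```

Run:
```python
from h import *
plan([.6321,-.0555,.038],4.6)
f=grab_frame("wrist"); cv2.imwrite("pics/w19.png",f[:,:,::-1])
```

```text
t 19.2 pos [ 0.6319 -0.0547  0.0494] q [ 0.31  0.77 -0.48  1.67  0.46  0.82 -0.31] dpos [ 0.0002 -0.0008 -0.0114] jaw now 4.1 F [0.9 0.4 0.3] w 0.0386
 jaw 4.6 turn [-0.009  0.001 -0.001] shift now-axes mm [11.4  0.1  0.8] after-turn axes mm [11.4  0.2  0.8]
 jaw 184.6 turn [ 3.133e+00 -2.000e-03 -2.000e-03] shift now-axes mm [11.4  0.1  0.8] after-turn axes mm [11.4 -0.2 -0.8]
```

View pics/w19.png

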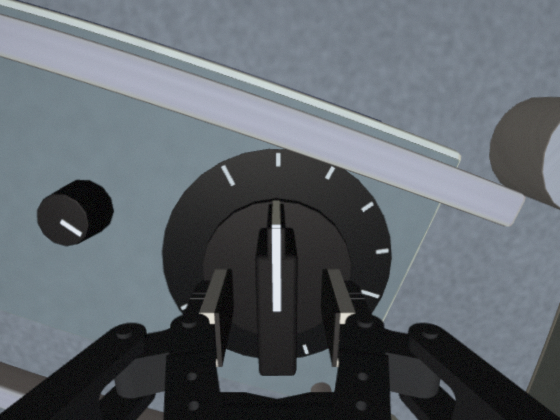

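Bar centred between the fingers (col 277). Down the rest and close lightly.

jog_arm(commands=[[8,0,1,-0.008,0,0],[3,0,0,0,0,0],[0,0,0,0,0,0],[0,0,0,0,0,0]])

```text
clock: 19.65
position: [0.6333, -0.0561, 0.0402]
tool_rot: [1.169, 1.566, -0.323]
force: [-0.6, 0.3, 0.0]
grip_width: 0.0383
```

jog_arm(commands=[[0,0,0,0,0,0],[0,0,0,0,0,0],[0,0,0,0,0,0],[0,0,0,0,0,0]], gripper=255, newtons=40)

```text
clock: 20.05
position: [0.6321, -0.0562, 0.0408]
tool_rot: [0.812, 1.567, -0.68]
force: [1.4, 0.6, -4.6]
grip_width: 0.0151
```

jog_arm(commands=[[0,0,0,0.1,0,0],[0,0,0,0.1,0,0],[0,0,0,0.1,0,0],[0,0,0,0.1,0,0],[0,0,0,0.1,0,0],[0,0,0,0,0,0]])

```text
clock: 20.65
position: [0.6317, -0.0562, 0.0408]
tool_rot: [1.225, 1.568, -0.786]
force: [0.1, -1.6, -1.9]
grip_width: 0.0155
```

Run:
```python
from h import *
plan([.6321,-.0555,.040],-65)
f=grab_frame("wrist"); cv2.imwrite("pics/w20.png",f[:,:,::-1])
```

```text
t 20.65 pos [ 0.6317 -0.0562  0.0408] q [ 0.22  0.76 -0.35  1.68  0.35  0.76 -0.73] dpos [ 0.0004  0.0007 -0.0008] jaw now -25.2 F [ 0.1 -1.6 -1.9] w 0.0155
 jaw -65 turn [ 0.694 -0.    -0.003] shift now-axes mm [ 0.8  0.  -0.8] after-turn axes mm [ 0.8 -0.5 -0.7]
 jaw 115 turn [-2.447  0.004 -0.   ] shift now-axes mm [ 0.8  0.  -0.8] after-turn axes mm [0.8 0.5 0.7]
```

View pics/w20.png

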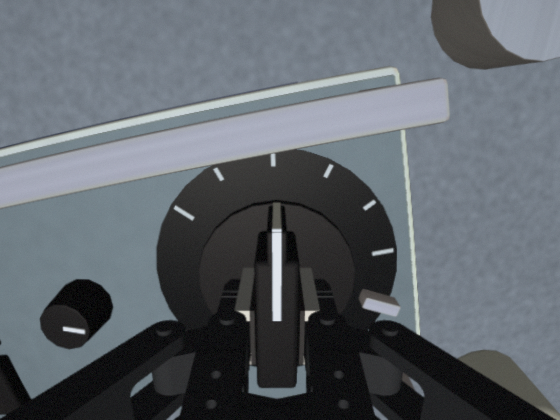

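jog_arm(commands=[[0,0,0,0.1,0,0],[0,0,-1,0.1,0,0],[0,0,0,0.1,0,0],[0,0,0,0.1,0,0],[0,0,0,0.1,0,0],[0,0,0,0.1,0,0],[0,0,0,0.1,0,0],[0,0,0,0,0,0]])

```text
clock: 21.5
position: [0.6312, -0.0559, 0.0407]
tool_rot: [0.922, 1.569, -1.784]
force: [-0.6, -1.2, -1.3]
grip_width: 0.0152
```

Run:
```python
from h import *
plan([.6321,-.0555,.040],-65)
```

```text
t 21.5 pos [ 0.6312 -0.0559  0.0407] q [ 0.11  0.74 -0.17  1.69  0.17  0.73 -1.29] dpos [ 0.0009  0.0004 -0.0007] jaw now -65.0 F [-0.6 -1.2 -1.3] w 0.0152
 jaw -65 turn [-0.001  0.001 -0.002] shift now-axes mm [ 0.7 -0.  -1. ] after-turn axes mm [ 0.7 -0.  -1. ]
 jaw 115 turn [ 3.141e+00 -3.000e-03 -2.000e-03] shift now-axes mm [ 0.7 -0.  -1. ] after-turn axes mm [0.7 0.  1. ]
```

jog_arm(commands=[[0,0,-1,0.1,0,0],[0,0,0,0.1,0,0],[0,0,0,0.1,0,0],[0,0,0,0.1,0,0],[0,0,0,0.1,0,0],[0,0,0,0.1,0,0],[0,0,0,0,0,0]])

```text
clock: 22.2
position: [0.631, -0.0555, 0.0407]
tool_rot: [0.553, 1.567, -2.736]
force: [0.1, -1.1, -0.0]
grip_width: 0.0152
```

Run:
```python
from h import *
plan([.6321,-.0555,.040],-132.6)
f=grab_frame("wrist"); cv2.imwrite("pics/w21.png",f[:,:,::-1])
```

```text
t 22.2 pos [ 0.631  -0.0555  0.0407] q [ 0.    0.74 -0.02  1.69  0.02  0.72 -1.74] dpos [ 0.0011 -0.     -0.0007] jaw now -98.4 F [ 0.1 -1.1 -0. ] w 0.0152
 jaw -132.6 turn [ 0.596  0.002 -0.003] shift now-axes mm [ 0.7 -0.1 -1.1] after-turn axes mm [ 0.7 -0.7 -0.8]
 jaw 47.400000000000006 turn [-2.545  0.004  0.003] shift now-axes mm [ 0.7 -0.1 -1.1] after-turn axes mm [0.7 0.7 0.8]
```

View pics/w21.png

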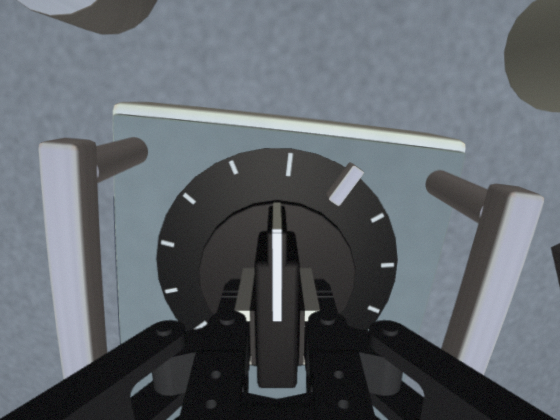

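jog_arm(commands=[[0,0,-1,0.1,0,0],[0,0,0,0.1,0,0],[0,0,0,0.1,0,0],[0,0,0,0.1,0,0],[0,0,0,0.1,0,0],[0,0,0,0,0,0]])

```text
clock: 22.85
position: [0.631, -0.0551, 0.0407]
tool_rot: [0.563, 1.565, 3.08]
force: [-1.0, -1.0, 1.0]
grip_width: 0.0154
```

Run:
```python
from h import *
plan([.6321,-.0555,.040],-132.6)
f=grab_frame("wrist"); cv2.imwrite("pics/w22.png",f[:,:,::-1])
```

```text
t 22.85 pos [ 0.631  -0.0551  0.0407] q [-0.08  0.75  0.11  1.69 -0.11  0.72 -2.11] dpos [ 0.0011 -0.0004 -0.0007] jaw now -125.8 F [-1. -1.  1.] w 0.0154
 jaw -132.6 turn [ 0.118  0.005 -0.003] shift now-axes mm [ 0.7 -0.3 -1.1] after-turn axes mm [ 0.7 -0.4 -1.1]
 jaw 47.400000000000006 turn [-3.023  0.005  0.007] shift now-axes mm [ 0.7 -0.3 -1.1] after-turn axes mm [0.7 0.4 1.1]
```

View pics/w22.png

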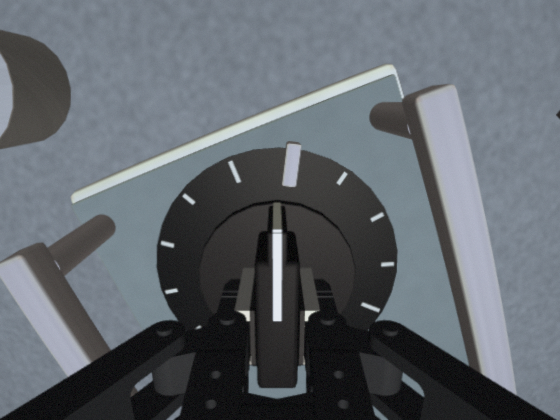

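Run:
```python
from h import *
s=observe()
f=cv2.imread("pics/w22.png"); cv2.imwrite("pics/w22c.png",cv2.resize(f[130:340,210:350],None,fx=4.2,fy=2.8,interpolation=cv2.INTER_CUBIC))
ax=np.array([.6321,-.0555])
m=back("wrist",[(290,186),(293.5,143.5)],.06,s)[:,:2]; t=back("wrist",[(277,231),(277,320)],.094,s)[:,:2]
an=lambda v:np.degrees(np.arctan2(v[1],v[0])).round(2)
print(m,[ (an(p-ax),np.linalg.norm(p-ax).round(4)) for p in m],"dir",an(m[1]-m[0])); print(t,an(t[0]-t[1]),[(an(p-ax),np.linalg.norm(p-ax).round(4)) for p in t])
```

```text
[[ 0.66275403 -0.08583074]
 [ 0.67644603 -0.09716311]] [(np.float64(-44.7), np.float64(0.0431)), (np.float64(-43.21), np.float64(0.0608))] dir -39.61
[[ 0.65963349 -0.07673801]
 [ 0.63114497 -0.05635476]] -35.58 [(np.float64(-37.64), np.float64(0.0348)), (np.float64(-138.17), np.float64(0.0013))]
```

View pics/w22c.png

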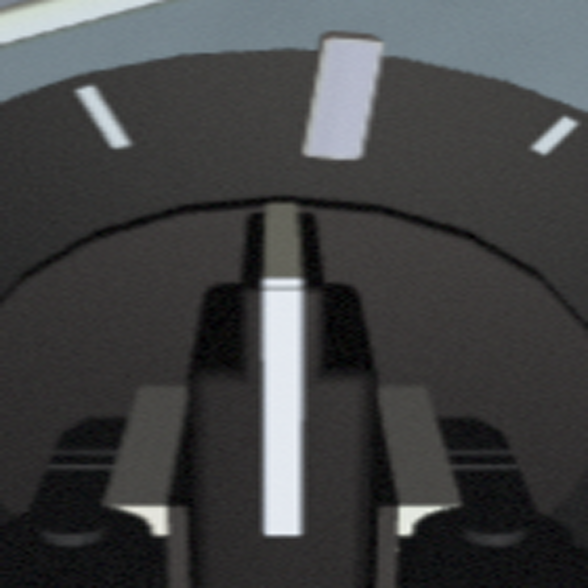

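jog_arm(commands=[[0,0,0,0.06,0,0],[0,0,0,0.06,0,0],[0,0,0,0,0,0],[0,0,0,0,0,0]])

```text
clock: 23.3
position: [0.631, -0.0551, 0.0408]
tool_rot: [0.537, 1.565, 2.957]
force: [-1.7, -0.2, 1.2]
grip_width: 0.0157
```

Run:
```python
from h import *
plan([.6321,-.0555,.040],-132.8)
f=grab_frame("wrist"); cv2.imwrite("pics/w23.png",f[:,:,::-1]); cv2.imwrite("pics/w23c.png",cv2.resize(f[130:340,210:350,::-1],None,fx=4.2,fy=2.8,interpolation=cv2.INTER_CUBIC))
```

```text
t 23.3 pos [ 0.631  -0.0551  0.0408] q [-0.09  0.75  0.13  1.69 -0.14  0.72 -2.18] dpos [ 0.0011 -0.0004 -0.0008] jaw now -131.4 F [-1.7 -0.2  1.2] w 0.0157
 jaw -132.8 turn [ 0.025  0.005 -0.003] shift now-axes mm [ 0.7 -0.4 -1.1] after-turn axes mm [ 0.8 -0.4 -1.1]
 jaw 47.19999999999999 turn [-3.117  0.005  0.008] shift now-axes mm [ 0.7 -0.4 -1.1] after-turn axes mm [0.8 0.4 1.1]
```

View pics/w23c.png

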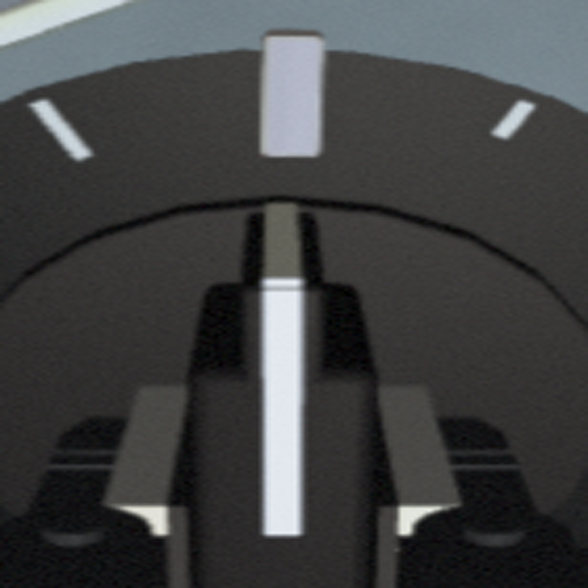

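jog_arm(commands=[[0,0,0,0.027,0,0],[0,0,0,0,0,0],[0,0,0,0,0,0],[0,0,0,0,0,0]])

```text
clock: 23.75
position: [0.631, -0.055, 0.0408]
tool_rot: [0.501, 1.565, 2.897]
force: [-0.2, 0.0, 0.7]
grip_width: 0.0153
```

jog_arm(commands=[[0,0,0,0,0,0],[0,0,0,0,0,0],[0,0,0,0,0,0],[0,0,0,0,0,0]], gripper=150, newtons=20)

```text
clock: 24.15
position: [0.631, -0.0548, 0.0406]
tool_rot: [0.472, 1.564, 2.868]
force: [0.1, -0.3, 1.1]
grip_width: 0.035
```

Run:
```python
from h import *
plan([.6321,-.0555,.040],-132.8)
f=grab_frame("wrist"); cv2.imwrite("pics/w24.png",f[:,:,::-1]); cv2.imwrite("pics/w24c.png",cv2.resize(f[130:340,210:350,::-1],None,fx=4.2,fy=2.8,interpolation=cv2.INTER_CUBIC))
```

```text
t 24.15 pos [ 0.631  -0.0548  0.0406] q [-0.1   0.75  0.14  1.69 -0.15  0.72 -2.2 ] dpos [ 0.0011 -0.0007 -0.0006] jaw now -132.7 F [ 0.1 -0.3  1.1] w 0.035
 jaw -132.8 turn [ 0.001  0.006 -0.003] shift now-axes mm [ 0.6 -0.2 -1.3] after-turn axes mm [ 0.6 -0.2 -1.3]
 jaw 47.19999999999999 turn [-3.14   0.005  0.009] shift now-axes mm [ 0.6 -0.2 -1.3] after-turn axes mm [0.6 0.2 1.3]
```

View pics/w24c.png

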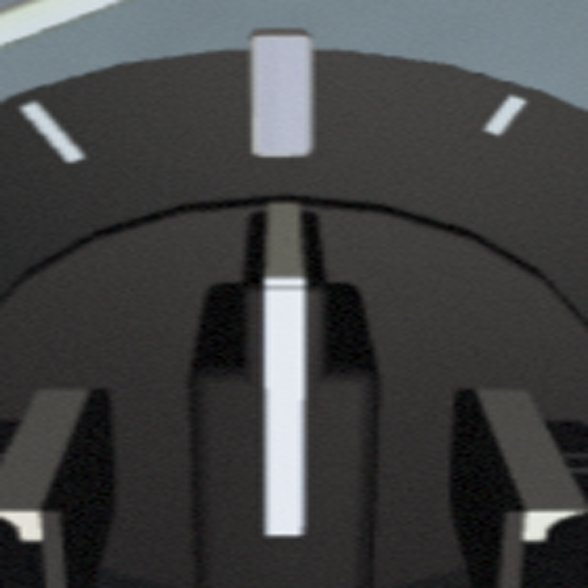

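jog_arm(commands=[[-15,0,0,0,0,0],[-35,0,0,0,0,0],[-40,0,0,0,0,0],[-25,0,0,0,0,0],[0,0,0,0,0,0]])

```text
clock: 24.7
position: [0.6315, -0.0553, 0.1634]
tool_rot: [0.497, 1.564, 2.892]
force: [1.0, 0.5, -0.3]
grip_width: 0.0353
```

Run:
```python
from h import *
plan([.4681,.0298,.15],-14.35)
f=grab_frame("wrist"); cv2.imwrite("pics/w25.png",f[:,:,::-1]); s=observe()
```

```text
t 24.7 pos [ 0.6315 -0.0553  0.1634] q [-0.12  0.59  0.17  1.62 -0.12  0.95 -2.22] dpos [-0.1634  0.0851 -0.0134] jaw now -132.7 F [ 1.   0.5 -0.3] w 0.0353
 jaw -14.35 turn [-2.066  0.007  0.004] shift now-axes mm [ 14.6  48.3 177.6] after-turn axes mm [  13.4 -179.3  -41.9]
 jaw 165.65 turn [ 1.075  0.004 -0.006] shift now-axes mm [ 14.6  48.3 177.6] after-turn axes mm [ 13.4 179.3  41.9]
```

View pics/w25.png

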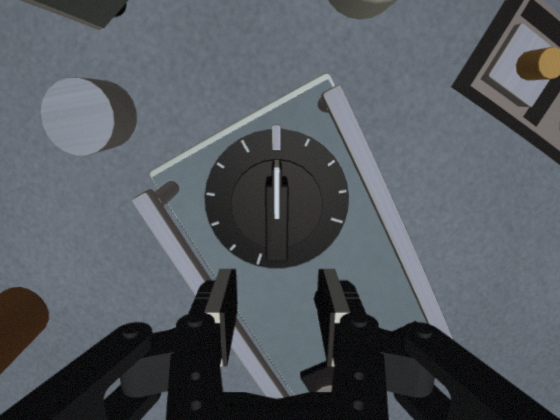

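jog_arm(commands=[[0,0,0,-0.138,0,0],[0,0,0,-0.138,0,0],[0,0,0,-0.138,0,0],[0,0,0,-0.138,0,0],[0,0,0,-0.138,0,0],[0,0,0,-0.138,0,0],[0,0,0,-0.138,0,0],[0,0,0,-0.138,0,0],[0,0,0,-0.138,0,0],[0,0,0,-0.138,0,0],[0,0,0,-0.138,0,0],[0,0,0,-0.138,0,0],[0,0,0,-0.138,0,0],[0,0,0,-0.138,0,0],[0,0,0,-0.138,0,0],[0,0,0,0,0,0],[0,0,0,0,0,0]], gripper=255)

```text
clock: 26.45
position: [0.6231, -0.0549, 0.1538]
tool_rot: [-1.499, 1.546, 3.049]
force: [0.5, -0.3, -1.2]
grip_width: 0.0002
```

Run:
```python
from h import *
plan([.4681,.0298,.14],-14.35)
```

```text
t 26.45 pos [ 0.6231 -0.0549  0.1538] q [ 0.24  0.61 -0.37  1.61  0.25  0.99 -0.38] dpos [-0.155   0.0847 -0.0138] jaw now -9.4 F [ 0.5 -0.3 -1.2] w 0.0002
 jaw -14.35 turn [0.086 0.003 0.025] shift now-axes mm [  17.8 -166.4  -58.2] after-turn axes mm [  13.8 -171.2  -43.6]
 jaw 165.65 turn [-3.055 -0.038  0.004] shift now-axes mm [  17.8 -166.4  -58.2] after-turn axes mm [ 13.8 171.2  43.6]
```

jog_arm(commands=[[0,0,0,0.086,0.003,0.025],[0,-43,-11,0,0,0],[0,-43,-11,0,0,0],[0,-43,-11,0,0,0],[0,-42,-11,0,0,0],[0,0,0,0,0,0],[0,0,0,0,0,0]])

```text
clock: 27.15
position: [0.4627, 0.0343, 0.1521]
tool_rot: [-0.022, 1.57, -1.877]
force: [1.0, -1.5, 0.4]
grip_width: 0.0003
```

Run:
```python
from h import *
plan([.4681,.0298,.06],-14.35)
f=grab_frame("wrist"); cv2.imwrite("pics/w26.png",f[:,:,::-1])
```

```text
t 27.15 pos [0.4627 0.0343 0.1521] q [ 0.12  0.37 -0.4   2.05  0.2   0.76 -0.69] dpos [ 0.0054 -0.0045 -0.0921] jaw now -16.3 F [ 1.  -1.5  0.4] w 0.0003
 jaw -14.35 turn [-0.034  0.     0.   ] shift now-axes mm [92.1  6.5  2.8] after-turn axes mm [92.1  6.4  3. ]
 jaw 165.65 turn [ 3.108e+00  0.000e+00 -1.000e-03] shift now-axes mm [92.1  6.5  2.8] after-turn axes mm [92.1 -6.4 -3. ]
```

View pics/w26.png

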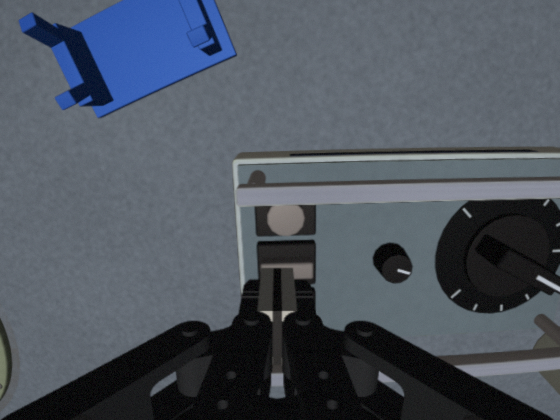

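jog_arm(commands=[[20,6,3,-0.034,0,0],[30,0,0,0,0,0],[25,0,0,0,0,0],[0,0,0,0,0,0],[0,0,0,0,0,0]])

```text
clock: 27.7
position: [0.4724, 0.0277, 0.0751]
tool_rot: [1.852, 1.568, 0.02]
force: [0.2, 0.6, -0.0]
grip_width: 0.0001
```

Run:
```python
from h import *
plan([.4681,.0298,.046],-14.35)
f=grab_frame("wrist"); cv2.imwrite("pics/w27.png",f[:,:,::-1])
```

```text
t 27.7 pos [0.4724 0.0277 0.0751] q [ 0.08  0.51 -0.34  2.09  0.3   0.59 -0.73] dpos [-0.0043  0.0021 -0.0291] jaw now -14.9 F [ 0.2  0.6 -0. ] w 0.0001
 jaw -14.35 turn [-0.01  -0.001 -0.002] shift now-axes mm [29.1 -4.8 -0.9] after-turn axes mm [29.1 -4.7 -1. ]
 jaw 165.65 turn [ 3.131e+00 -4.000e-03  1.000e-03] shift now-axes mm [29.1 -4.8 -0.9] after-turn axes mm [29.1  4.7  1. ]
```

View pics/w27.png

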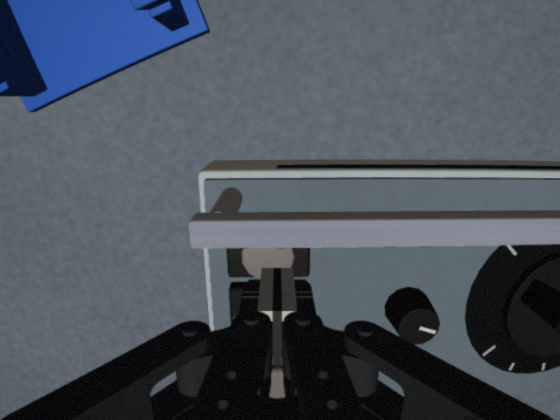

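jog_arm(commands=[[10,-5,-1,-0.01,0,0],[10,0,0,0,0,0],[5,0,0,0,0,0],[0,0,0,0,0,0]])

```text
clock: 28.15
position: [0.4692, 0.0299, 0.0505]
tool_rot: [1.849, 1.564, 0.027]
force: [0.2, -0.2, 0.6]
grip_width: 0.0002
```

Run:
```python
from h import *
plan([.4681,.0298,.041],-14.35)
f=grab_frame("wrist"); cv2.imwrite("pics/w28.png",cv2.resize(f[180:360,180:380,::-1],None,fx=3,fy=3))
```

```text
t 28.15 pos [0.4692 0.0299 0.0505] q [ 0.06  0.55 -0.32  2.11  0.34  0.52 -0.76] dpos [-0.0011 -0.0001 -0.0095] jaw now -14.4 F [ 0.2 -0.2  0.6] w 0.0002
 jaw -14.35 turn [-0.001 -0.002 -0.006] shift now-axes mm [ 9.5 -1.1  0.4] after-turn axes mm [ 9.5 -1.1  0.4]
 jaw 165.65 turn [ 3.141e+00 -1.000e-02  3.000e-03] shift now-axes mm [ 9.5 -1.1  0.4] after-turn axes mm [ 9.5  1.1 -0.4]
```

View pics/w28.png

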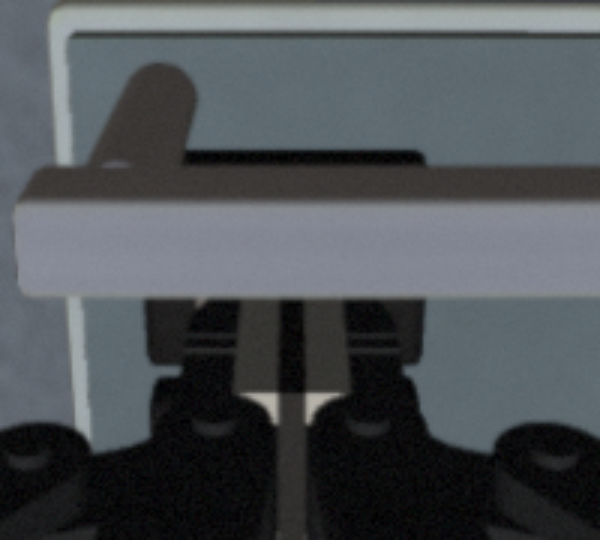

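jog_arm(commands=[[3,-1,0,0,0,-0.005],[3,0,0,0,0,0],[0,0,0,0,0,0]])

```text
clock: 28.5
position: [0.4686, 0.0302, 0.0448]
tool_rot: [2.457, 1.568, 0.635]
force: [-0.3, 1.4, 1.5]
grip_width: 0.0
```

jog_arm(commands=[[3,0,0,0,0,0],[2,0,0,0,0,0],[0,0,0,0,0,0]])

```text
clock: 28.8
position: [0.4689, 0.0302, 0.0408]
tool_rot: [2.083, 1.568, 0.26]
force: [-7.2, 0.1, 20.5]
grip_width: -0.0
```

jog_arm(commands=[[-10,0,0,0,0,0],[-35,0,0,0,0,0],[-45,0,0,0,0,0],[-45,0,0,0,0,0],[-45,0,0,0,0,0],[-20,0,0,0,0,0],[0,0,0,0,0,0],[0,0,0,0,0,0]])

```text
clock: 29.6
position: [0.4679, 0.0304, 0.2489]
tool_rot: [2.133, 1.567, 0.311]
force: [0.2, 0.5, -0.3]
grip_width: 0.0001
```

Run:
```python
from h import *
plan([.4681,.0298,.25],-14.35)
for n in ["wrist","side"]:
    f=grab_frame(n)[:,:,::-1]
    cv2.imwrite(f"pics/{n}30.png",f if n=="wrist" else cv2.resize(f[130:290,200:400],None,fx=4,fy=3.75,interpolation=cv2.INTER_CUBIC))
```

```text
t 29.6 pos [0.4679 0.0304 0.2489] q [ 0.18  0.24 -0.45  1.93  0.12  0.99 -0.57] dpos [ 0.0002 -0.0006  0.0011] jaw now -14.4 F [ 0.2  0.5 -0.3] w 0.0001
 jaw -14.35 turn [-0.    -0.002 -0.004] shift now-axes mm [-1.1  0.3  0.5] after-turn axes mm [-1.1  0.3  0.5]
 jaw 165.65 turn [ 3.141 -0.006  0.004] shift now-axes mm [-1.1  0.3  0.5] after-turn axes mm [-1.1 -0.3 -0.5]
```

View pics/wrist30.png

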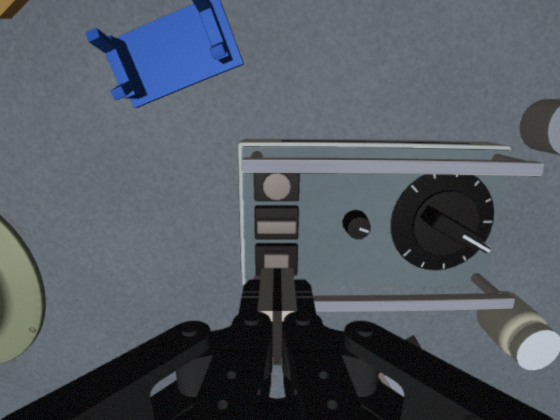

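View pics/side30.png

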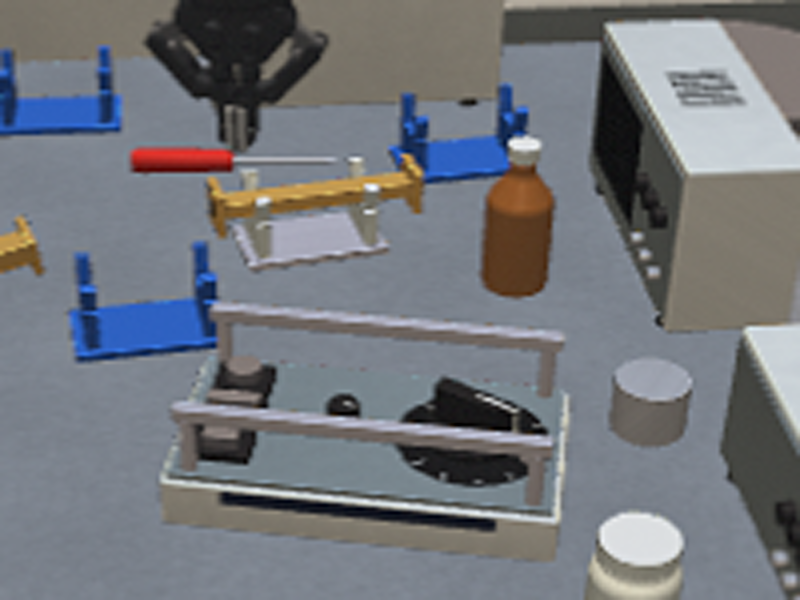

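All keys are up, the waveguide sits in the stand, the pointer is at the marker and the bystanders have not moved. Handing in.

```bash
python3 -c "
from workcell import bot; print(bot.job_done())"
```

```text
the job is handed in; nothing more can be done
None
```

The job is done and handed in at about 30 s of the 72 s allowed. No verdict was reported.

**What I did:**
1. I laid the waveguide in both notches of the white stand.
2. I pressed the long key.
3. I turned the dial about 137° clockwise to the fin and let go.
4. I pressed the round key.
5. I backed the arm well clear.

**Last checks, from the pictures and the force readings:**
- **Waveguide:** it lies in both notches, centred, and the force on the tool was near zero after release.
- **Dial:** the white line was within about 1° of the fin when I let go, and it still looked right in the last views.
- **Keys:** the long and round keys each stopped at about 20 N at the same tool height, which suggests full travel. All keys were up again afterwards. I could not read the key travel directly.
- **Everything else:** the trim mark, the square key and the bystanders in view showed no visible change. The wrench and mug were not in the last pictures.

**What failed or disagreed:**
- **First grasp missed:** the fingers closed above the tube without touching it. Side and wrist pictures show the fingertips about 40 mm farther back than `bot.tip_extent` says. The key presses agreed to within a few millimetres. I corrected for this from then on.
- **Tool would not go lower:** at the stand it stopped at a height of about 10 mm. The waveguide was therefore let go at, or at most about 2 mm above, its seat.

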